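# Put the lunch carrier together

### The arm

A 7-joint arm with a two-finger parallel gripper is mounted at the origin on a cart in front of the work surface, level with it; the furniture and walls round the work are solid. World frame = base frame: x ahead of the robot, y to its left, z up, the work surface at z = 0. Lengths are in m, angles in degrees, forces in N, time in s.
With the tool pointing down it reaches from about 0.35 to 0.9 m from the base axis. Payload 7.2 kg.
Tool frame: the origin (TCP) lies midway between the tips of the shut fingers; the grasp point (between the pads) lies 19 mm behind it; z points along the fingers, y is the line along which they close (so a half turn about z gives the same grasp; the last joint's range is limited). The gripper opens to 88 mm and grips with 3 to 60 N. Pads are 20 mm wide; open, the fingers measure 115 mm over their backs; the gripper's body (75 mm by 178 mm) begins 61 mm behind the grasp point.
Start: joints at [-3.908, 23.554, -0.728, 91.456, 0.321, 64.991, -4.71], TCP at [0.625, -0, 0.191] pointing down, gripper open.
Joint ranges: [-169.25, 169.25], [-16.82, 113.86], [-84.01, 82.57], [7.8, 145.47], [-59.2, 239.2], [7.22, 106.19], [-163.78, 163.78]. Speed limits (degrees/s): [136.94, 136.94, 172.46, 172.46, 180, 180, 180].

### API

Orientations are given as [roll, pitch, yaw] about the fixed x, y, z axes, in that order (R = Rz(yaw) Ry(pitch) Rx(roll)).
In Python, from plant import status, cams, r gives the robot as it stands.
- The arm moves only by the tool servo_tool, never from a script. Its argument "series" is a list of rows, each an object of numbers: "dx", "dy", "dz": the shift along the tool's x, y, z in units of 300 mm (1.0 is 300 mm); "ax", "ay", "az": the turn, a rotation vector about the tool's x, y, z in units of 30 degrees (1.0 is 30 degrees); "jaw": the opening, from 0 (shut) to 1 (fully open). A call has exactly 8 rows; each row is the pose to reach, as a shift and turn from the pose commanded when the call began, along the tool's axes at that moment; what a row does not reach only later rows make up. A row lasts 1/10 s, in which the tool goes at most 50 mm and 8.59 degrees, less where a joint would pass 70% of its speed; a pose out of reach is approached as far as the arm can. A call with a number of a shift or a turn outside -1 to 1 is refused whole. A call with a gripper value outside its range is refused whole. The fingers move at their own pace and stop on an object; "force" is the grip in N (left out, the last holds). Time passes only in rows, so rows that repeat a pose let the fingers close, or fill a call up. It gives the time, the measured TCP pose, the force, the opening and the grip force at its end, in the units of the state.
- status.read_state(): the state, without advancing time (a new reading comes with each control period).
- cams.read_camera(name): name is "scene" or "side" or "wrist"; returns the picture (400x640x3 uint8, blue, green, red); there is no depth.
- cams.camera_info(name): a dict with "camera_matrix" (3x3 intrinsics, pixels), "position" and "orientation" of the camera in the world. Camera axes: x right, y down, z forward; pixel columns grow to the right and rows downward; lengths in m; the calibration is good to about 2 mm. A picture is of the moment at which its call begins: read the wrist's pose just before it. camera_info takes no time and is no camera call; for the wrist camera it gives the pose at the moment of the call.
- r.job_done(): hands the job in; it is judged then, once.
Trained networks look in the newest picture that a camera, given by its name, has taken for a name from the list of things; names that differ only in an ending like _2 or _b are one class to them, and where a whole thing is asked for, a point or a joint stands for the part that bears it (a point fixed in the world has none). Each returns a list of dicts, best first, with "confidence" (0 to 1); they miss things now and then, are a little off and sometimes report something else, mostly with a low value. They report only what shows in the picture. A call takes as long as a camera call. They do not tell look-alikes from the thing itself.
- cams.find_in(thing, camera): "pixel" ([column, row] in pixels, amid what is visible of it).
- cams.tip_of(thing, camera): "pixel" ([column, row] in pixels: a listed point, or the origin of a listed thing).
The state is a dict: "t": time; "joint_pos": joint angles; "joint_velocities": joint speeds; "effort": joint torques, N m; "position": TCP position; "tcp_rot": TCP orientation; "force": force on the tool from outside, world axes, zero at the start; "ft_torque": the same for the moment, N m; "width": finger opening in m; "grasp_force": force on a finger pad.
Only numpy, scipy, OpenCV 4.12 (cv2) and the standard library are available. Lean on these libraries where they do the work, as an engineer would, in place of code of your own. Each camera call takes 0.05 s, during which the arm holds its last target. There are 200 camera calls.

### The job

Put the steel lunch carrier together on its round wooden stand, from the bottom up, one piece at a time: first the deep pot in the stand, then the middle-sized pot, then the shallow pot, and last the lid with the knob. Each piece must sit upright and fully home in the one beneath it and be let go before the next is brought; do not shift or knock over the salt shaker, the espresso cup or the pepper mill.

Things in the scene. Friction and masses are not known exactly. Their poses are not given: they have to be found in the camera images.
- stand: round wooden stand fixed to the worktop, 92 mm across, 16 mm high, with a round recess in the middle, 54 mm wide, 8 mm deep. Origin: centre of its underside; z up. A pot fully home in it has its origin 10 mm above the stand's origin.
- deep_pot: Open round steel pot, the tallest, 72 mm high in all; upright wall 60 mm across, 3 mm thick, mouth 54 mm. Under the wall a foot, 6 mm high, tapering from 49 to 47 mm, drops into a mouth or the stand; the shoulder above it rests on that rim. Loose, about 180 g, upright. Origin: centre of the foot's underside, z up. A pot home in its mouth has its origin 66 mm above this origin.
- middle_pot: Open round steel pot, middle height, 52 mm high in all; upright wall 60 mm across, 3 mm thick, mouth 54 mm. Under the wall a foot, 6 mm high, tapering from 49 to 47 mm, drops into a mouth or the stand; the shoulder above it rests on that rim. Loose, about 150 g, upright. Origin: centre of the foot's underside, z up. A pot home in its mouth has its origin 46 mm above this origin.
- shallow_pot: Open round steel pot, the lowest, 34 mm high in all; upright wall 60 mm across, 3 mm thick, mouth 54 mm. Under the wall a foot, 6 mm high, tapering from 49 to 47 mm, drops into a mouth or the stand; the shoulder above it rests on that rim. Loose, about 120 g, upright. Origin: centre of the foot's underside, z up. The lid home in its mouth has its origin 28 mm above this origin.
- lid: round stainless-steel lid, 60 mm across, with an upright round wooden knob in the middle, 18 mm thick (14 mm at its root), from 13 mm to 36 mm above the underside. Beneath is a foot like the pots' (6 mm high, 49 to 47 mm wide) that drops into a pot's mouth. Loose, about 100 g, starts lying on its foot on the worktop, knob up. Origin: centre of the underside of the foot; z up.
- salt_shaker: bystander: glass salt shaker with a grey metal cap, 44 mm across, 90 mm high, loose, standing. Origin: centre of its underside.
- espresso_cup: bystander: white espresso cup with a handle, 58 x 87 x 56 mm, loose, standing. Origin: centre of its footprint (handle included), at its underside; the handle is on its -y side.
- pepper_mill: bystander: brown wooden pepper mill, 58 mm across, 170 mm high, loose, standing. Origin: centre of its underside.
Not all that is in view belongs to the job. What is shaped like the lid but blue, red or turquoise is not meant.

How it is judged:
By the outcome, as a careful person would: the job done as asked, in the order asked, and still so for the second after the job is handed in, with the robot touching nothing.
It also fails if it takes over 109 s, if anything falls off the work surface, if the arm or the gripper's body presses on something with over 40 N, if the wrist force passes 120 N, or if a joint passes its speed limit or range.

## Working session

There is one attempt and no reset: what is moved stays moved. The work goes in short steps, Python scripts to look and compute and a tool call to move; the robot and the scene stay as the last step left them, time stands still between calls to the robot, and variables do not carry over. Pictures are saved under pics/ and viewed, at most 14 in all, crops included, and the job is handed in when it is done.

Besides the shell and the picture viewer there is one more tool, called after "Request:" in YAML: its name, and indented under it one key for each argument. servo_tool: Moves the arm, as the interface text tells. Its arguments: {"type":"object","properties":{"series":{"type":"array","items":{"type":"object","properties":{"dx":{"type":"number"},"dy":{"type":"number"},"dz":{"type":"number"},"ax":{"type":"number"},"ay":{"type":"number"},"az":{"type":"number"},"jaw":{"type":"number"}}}},"force":{"type":"number"}},"required":["series"]}

```bash
mkdir -p pics; ls; cat > h.py <<'E'
import sys; sys.path.insert(0,'.')
from plant import status,cams,r
import numpy as np,cv2
from scipy.spatial.transform import Rotation as R
def info(c):
    i=cams.camera_info(c); return np.array(i['camera_matrix']),np.array(i['position']),i['orientation']
def rot(o):
    o=np.array(o,float); return o if o.shape==(3,3) else R.from_euler('xyz',o,degrees=True).as_matrix()
def onplane(c,px,z):
    K,p,o=info(c); d=rot(o)@np.linalg.solve(K,[px[0],px[1],1.]); return p+d*(z-p[2])/d[2]
def proj(c,P):
    K,p,o=info(c); q=K@(rot(o).T@(np.array(P)-p)); return q[:2]/q[2]
E
python3 - <<'E'
from h import *
print(status.read_state())
for c in ['scene','side','wrist']:
    print(c,info(c))
    im=cams.read_camera(c); cv2.imwrite(f'pics/{c}0.png',im)
    for t in ['stand','deep_pot','middle_pot','shallow_pot','lid','salt_shaker','espresso_cup','pepper_mill']:
        f=cams.tip_of(t,c)
        print(t,[(np.round(a['pixel']).tolist(),round(a['confidence'],2),np.round(onplane(c,a['pixel'],0)[:2],3).tolist()) for a in f[:5]])
E
```

```text
pics
{'t': 0.0, 'joint_pos': array([-3.90714733, 23.60078658, -0.72719165, 91.50305848,  0.32360114,
       64.99164688, -4.71223938]), 'joint_velocities': array([ 0.06518001, -0.01664265,  0.0443268 , -0.01765093, -0.00741626,
        0.02063272, -0.10911682]), 'effort': array([-2.92756195e-04, -5.87956166e+01,  6.41712137e-01, -2.91074431e+01,
       -5.37758670e-02,  1.83686998e-02,  1.53371734e-04]), 'position': array([ 6.24440479e-01, -8.02150478e-05,  1.89707968e-01]), 'tcp_rot': array([-1.79907020e+02,  9.57624190e-03,  8.99985691e+01]), 'force': array([ 0.08627571, -0.24360456, -0.0632509 ]), 'ft_torque': array([0.02228376, 0.07405601, 0.02510542]), 'grasp_force': 0.0, 'width': 0.08827133626328144}
scene (array([[493.64681268,   0.        , 322.35127024],
       [  0.        , 493.64681268, 204.35745748],
       [  0.        ,   0.        ,   1.        ]]), array([-0.38556769, -0.99882083,  0.91832939]), array([-1.23610835e+02,  3.44788503e-02, -4.06980487e+01]))
stand [([287.0, 204.0], 0.74, [0.426, 0.126])]
deep_pot [([271.0, 173.0], 0.75, [0.51, 0.335])]
middle_pot [([324.
[... 1342 characters left out ...]
4.10603762,   0.        , 318.06177714],
       [  0.        , 324.10603762, 197.9995512 ],
       [  0.        ,   0.        ,   1.        ]]), array([0.62455317, 0.07906812, 0.38601156]), array([ 1.63503919e+02, -3.59166778e-02,  1.48626675e-02]))
stand [([144.0, 48.0], 0.96, [0.435, 0.135])]
deep_pot []
middle_pot [([164.0, 214.0], 0.69, [0.43, -0.056])]
shallow_pot [([287.0, 82.0], 0.67, [0.59, 0.1])]
lid [([126.0, 278.0], 0.82, [0.368, -0.146]), ([183.0, 340.0], 0.68, [0.432, -0.246]), ([294.0, 206.0], 0.61, [0.595, -0.046])]
salt_shaker [([270.0, 274.0], 0.62, [0.56, -0.141]), ([186.0, 340.0], 0.19, [0.437, -0.246])]
espresso_cup []
pepper_mill [([284.0, 389.0], 0.76, [0.573, -0.335])]
```

```bash
python3 -c "
import cv2
a=cv2.imread('pics/scene0.png');cv2.imwrite('pics/s0c.png',cv2.resize(a[110:330,180:480],(800,587),interpolation=2))"
```

```text
(no output)
```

View pics/s0c.png

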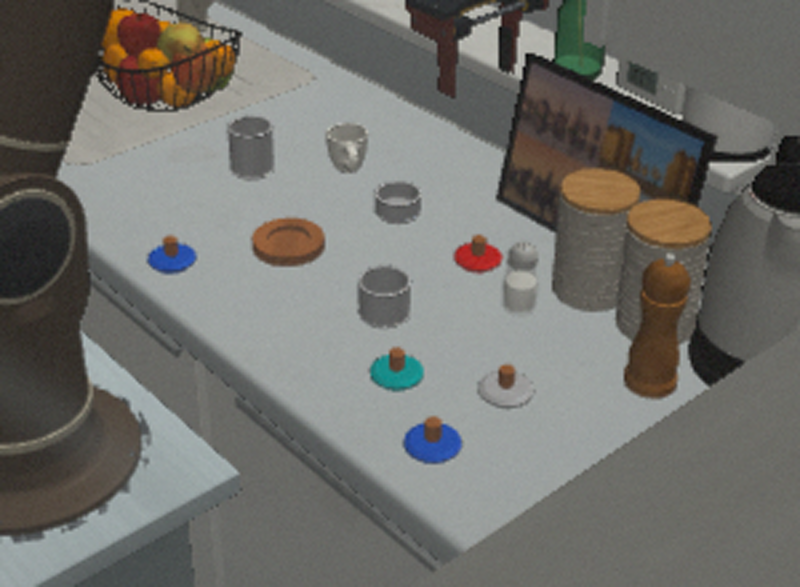

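View pics/wrist0.png

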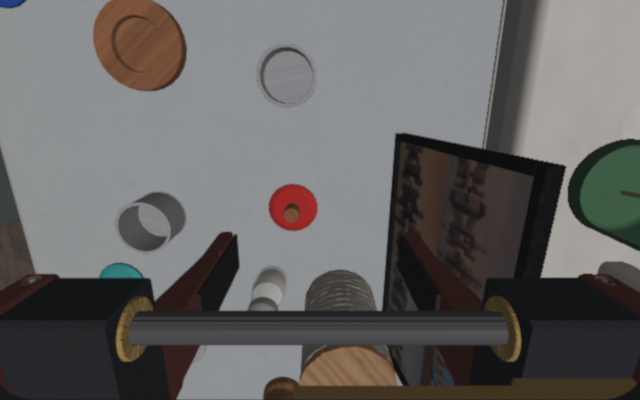

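View pics/side0.png

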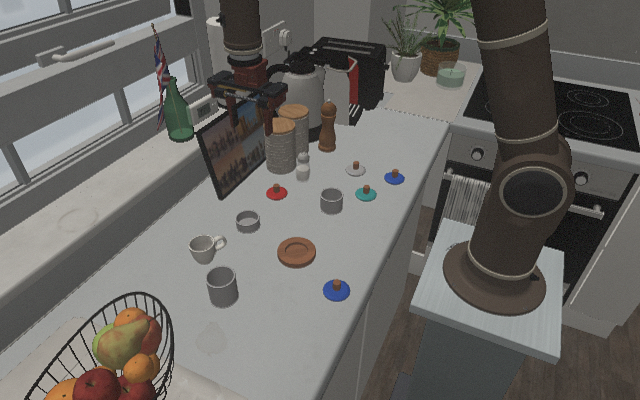

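The possible lids, with crop pixels: blue (172,257), red (478,257), turquoise (397,370), blue (433,442) and plain steel (507,387). In the full side image the steel one is at (357,169), at about (0.437,-0.25) in world coordinates. I choose the steel one.

I'll hover over the stand first and measure it with an edge fit.

```bash
cat >> h.py <<'E'
def fit(im,c,circ,xy0,rng=.02):
    """xy maximising edge strength across the projected circles [(radius,z)]"""
    g=cv2.GaussianBlur(cv2.cvtColor(im,cv2.COLOR_BGR2GRAY),(0,0),1).astype(np.float32)
    K,p,o=info(c); Rm=rot(o).T; th=np.linspace(0,2*np.pi,180,endpoint=False)
    def pr(x,y,rad,z):
        P=np.stack([x+rad*np.cos(th),y+rad*np.sin(th),0*th+z],1); q=(P-p)@Rm.T@K.T; return q[:,:2]/q[:,2:]
    def sc(x,y):
        s=0
        for rad,z in circ:
            a=pr(x,y,rad-.0012,z).astype(np.float32);b=pr(x,y,rad+.0012,z).astype(np.float32)
            f=lambda m:cv2.remap(g,m[:,0].reshape(-1,1).copy(),m[:,1].reshape(-1,1).copy(),cv2.INTER_LINEAR)[:,0]
            s+=np.minimum(np.abs(f(a)-f(b)),25).mean()
        return s
    best=np.array(xy0[:2],float); st=rng/10
    for _ in range(3):
        gr=[(sc(best[0]+i*st,best[1]+j*st),best[0]+i*st,best[1]+j*st) for i in range(-10,11) for j in range(-10,11)]
        m=max(gr); best=np.array(m[1:]); st/=5
    return best,m[0]
def shot(c,name):
    im=cams.read_camera(c); cv2.imwrite(f'pics/{name}.png',im); return im
CIRC={'stand':[(.046,.016),(.027,.016)],'deep_pot':[(.03,.072),(.027,.072)],'middle_pot':[(.03,.052),(.027,.052)],
 'shallow_pot':[(.03,.034),(.027,.034)],'lid':[(.03,.013)]}
E
python3 - <<'E'
from h import *
G={'stand':(.433,.133),'deep_pot':(.511,.328),'middle_pot':(.428,-.055),'shallow_pot':(.595,.1),'lid':(.437,-.25)}
for c in ['scene','side','wrist']:
    im=cv2.imread(f'pics/{c}0.png')
    for k in G:
        if c=='wrist' and k in('deep_pot','lid'): continue
        print(c,k,*fit(im,c,CIRC[k],G[k]))
print(proj('wrist',[.6244,0,.19]), [onplane('side',q,0)[:2].round(3) for q in [(220,193),(272,172),(297,155),(165,330)]])
E
```

```text
scene stand [0.42364 0.11916] 13.953407
scene deep_pot [0.50996 0.31704] 14.06275
scene middle_pot [ 0.4272  -0.05836] 17.70591
scene shallow_pot [0.58892 0.1004 ] 17.483675
scene lid [ 0.42836 -0.25592] 5.362809
side stand [0.43116 0.1482 ] 19.02824
side deep_pot [0.5122  0.32312] 30.562576
side middle_pot [ 0.4296  -0.04908] 21.995308
side shallow_pot [0.59076 0.10808] 28.82991
side lid [ 0.4334  -0.23512] 5.6855197
wrist stand [0.43548 0.13732] 29.294933
wrist middle_pot [ 0.43224 -0.05348] 39.897453
wrist shallow_pot [0.59292 0.10376] 30.447145
[317.60939935 229.05880012] [array([0.741, 0.02 ]), array([ 0.662, -0.135]), array([ 0.639, -0.252]), array([0.575, 0.439])]
```

Request:
servo_tool:
  series:
    - {"dx": 0.08,"dy": -0.1}
    - {"dx": 0.16,"dy": -0.22}
    - {"dx": 0.25,"dy": -0.36}
    - {"dx": 0.34,"dy": -0.5}
    - {"dx": 0.41,"dy": -0.6}
    - {"dx": 0.443,"dy": -0.637}
    - {"dx": 0.443,"dy": -0.637}
    - {"dx": 0.443,"dy": -0.637}

```text
invalid input
```

Request:
servo_tool:
  series:
    - {"dx": 0.08,"dy": -0.1,"dz": 0,"ax": 0,"ay": 0,"az": 0,"jaw": 1}
    - {"dx": 0.16,"dy": -0.22,"dz": 0,"ax": 0,"ay": 0,"az": 0,"jaw": 1}
    - {"dx": 0.25,"dy": -0.36,"dz": 0,"ax": 0,"ay": 0,"az": 0,"jaw": 1}
    - {"dx": 0.34,"dy": -0.5,"dz": 0,"ax": 0,"ay": 0,"az": 0,"jaw": 1}
    - {"dx": 0.41,"dy": -0.59,"dz": 0,"ax": 0,"ay": 0,"az": 0,"jaw": 1}
    - {"dx": 0.45,"dy": -0.63,"dz": 0,"ax": 0,"ay": 0,"az": 0,"jaw": 1}
    - {"dx": 0.45,"dy": -0.63,"dz": 0,"ax": 0,"ay": 0,"az": 0,"jaw": 1}
    - {"dx": 0.45,"dy": -0.63,"dz": 0,"ax": 0,"ay": 0,"az": 0,"jaw": 1}
  force: 20

```text
t: 2.15
position: [0.4366, 0.1347, 0.1909]
tcp_rot: [179.9, 0.0, 90.0]
force: [0.6, -0.0, 0.4]
width: 0.088
grasp_force: 0.0
```

```bash
python3 - <<'E'
from h import *
im=shot('wrist','st1'); b=fit(im,'wrist',CIRC['stand'],(.4355,.1373)); print(b)
print(fit(im,'wrist',[(.027,.016)],b[0],.008),fit(im,'wrist',[(.046,.016)],b[0],.008),status.read_state()['position'])
E
```

```text
(array([0.43678, 0.1365 ]), np.float32(30.13376))
(array([0.436044, 0.135092]), np.float32(6.9524307)) (array([0.436556, 0.137332]), np.float32(24.99158)) [0.43692257 0.13428805 0.19070475]
```

View pics/st1.png

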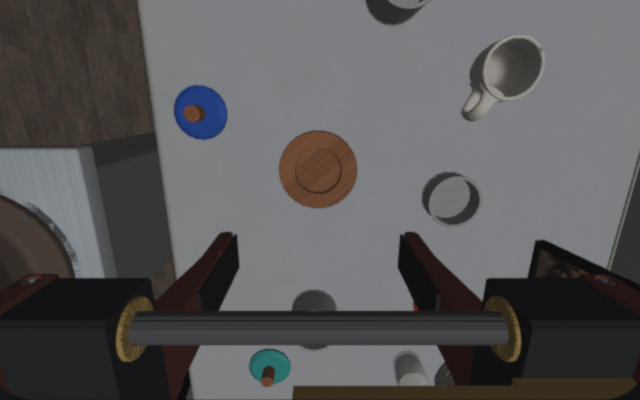

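Request:
servo_tool:
  series:
    - {"dx": 0.08,"dy": 0.03,"dz": 0,"jaw": 1}
    - {"dx": 0.18,"dy": 0.07,"dz": 0,"jaw": 1}
    - {"dx": 0.3,"dy": 0.12,"dz": 0,"jaw": 1}
    - {"dx": 0.42,"dy": 0.17,"dz": 0,"jaw": 1}
    - {"dx": 0.54,"dy": 0.21,"dz": 0,"jaw": 1}
    - {"dx": 0.62,"dy": 0.24,"dz": 0,"jaw": 1}
    - {"dx": 0.64,"dy": 0.25,"dz": 0,"jaw": 1}
    - {"dx": 0.64,"dy": 0.25,"dz": 0,"jaw": 1}

```text
invalid input
```

```bash
cat >> h.py <<'E'
def sil(mask,c,disks,xy0):
    from scipy.optimize import minimize
    K,p,o=info(c); Rm=rot(o).T; th=np.linspace(0,2*np.pi,90); S=8
    M=cv2.resize(mask.astype(np.float32),None,fx=S,fy=S,interpolation=cv2.INTER_LINEAR)>.5
    def cost(v):
        P=np.concatenate([np.stack([v[0]*.01+r_*np.cos(th),v[1]*.01+r_*np.sin(th),0*th+z],1) for r_,z in disks])
        q=(P-p)@Rm.T@K.T; q=q[:,:2]/q[:,2:]
        h=cv2.convexHull(((q+.5)*S-.5).round().astype(np.int32)); m=np.zeros(M.shape,np.uint8); cv2.fillConvexPoly(m,h,1); m=m>0
        return 1-(m&M).sum()/(m|M).sum()
    r_=minimize(cost,np.array(xy0)*100,method='Nelder-Mead',options=dict(initial_simplex=np.array(xy0)*100+np.array([[0,0],[.5,0],[0,.5]]),maxiter=50)); return r_.x/100,r_.fun
E
python3 - <<'E'
from h import *
im=cv2.imread('pics/st1.png').astype(int)
m=((im[:,:,2]-im[:,:,0])>30); m=m.astype(np.uint8); m[:100]=0;m[225:]=0;m[:,:270]=0;m[:,370:]=0
print(m.sum(),sil(m,'wrist',[(.046,0),(.046,.016)],(.436,.136)))
E
```

```text
4665 (array([0.43664836, 0.1355916 ]), np.float64(0.04794107800468694))
```

Request:
servo_tool:
  series:
    - {"dx": 0.08,"dy": 0.03,"dz": 0,"ax": 0,"ay": 0,"az": 0,"jaw": 1}
    - {"dx": 0.18,"dy": 0.07,"dz": 0,"ax": 0,"ay": 0,"az": 0,"jaw": 1}
    - {"dx": 0.3,"dy": 0.12,"dz": 0,"ax": 0,"ay": 0,"az": 0,"jaw": 1}
    - {"dx": 0.42,"dy": 0.17,"dz": 0,"ax": 0,"ay": 0,"az": 0,"jaw": 1}
    - {"dx": 0.54,"dy": 0.21,"dz": 0,"ax": 0,"ay": 0,"az": 0,"jaw": 1}
    - {"dx": 0.62,"dy": 0.24,"dz": 0,"ax": 0,"ay": 0,"az": 0,"jaw": 1}
    - {"dx": 0.64,"dy": 0.25,"dz": 0,"ax": 0,"ay": 0,"az": 0,"jaw": 1}
    - {"dx": 0.64,"dy": 0.25,"dz": 0,"ax": 0,"ay": 0,"az": 0,"jaw": 1}

```text
t: 3.0
position: [0.5118, 0.3265, 0.1895]
tcp_rot: [-179.9, 0.1, 90.0]
force: [0.8, 0.2, -0.7]
width: 0.0878
grasp_force: 0.0
```

```bash
python3 - <<'E'
from h import *
im=shot('wrist','dp1'); print(fit(im,'wrist',CIRC['deep_pot'],(.511,.325)),fit(im,'wrist',[(.027,.072)],(.511,.325)),status.read_state()['position'])
E
```

```text
(array([0.51316, 0.32172]), np.float32(36.645187)) (array([0.5138, 0.3222]), np.float32(19.078125)) [0.51159703 0.32538709 0.18979965]
```

View pics/dp1.png

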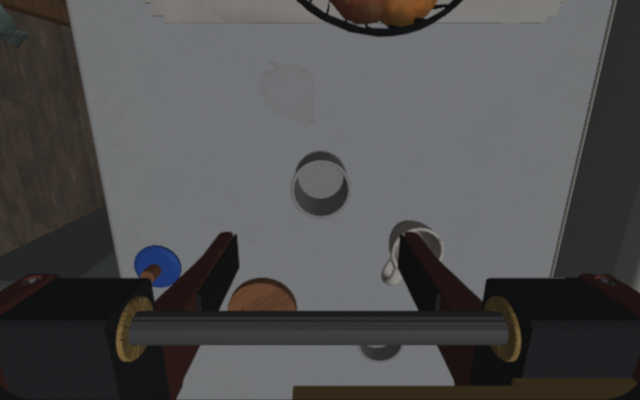

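The deep pot sits alone at (320,190), clear of the cup at (410,250). I'll descend and grip it.

Request:
servo_tool:
  series:
    - {"dx": -0.006,"dy": 0.003,"dz": 0.08,"ax": 0,"ay": 0,"az": 0,"jaw": 1}
    - {"dx": -0.014,"dy": 0.006,"dz": 0.18,"ax": 0,"ay": 0,"az": 0,"jaw": 1}
    - {"dx": -0.014,"dy": 0.006,"dz": 0.3,"ax": 0,"ay": 0,"az": 0,"jaw": 1}
    - {"dx": -0.014,"dy": 0.006,"dz": 0.4,"ax": 0,"ay": 0,"az": 0,"jaw": 1}
    - {"dx": -0.014,"dy": 0.006,"dz": 0.47,"ax": 0,"ay": 0,"az": 0,"jaw": 1}
    - {"dx": -0.014,"dy": 0.006,"dz": 0.493,"ax": 0,"ay": 0,"az": 0,"jaw": 1}
    - {"dx": -0.014,"dy": 0.006,"dz": 0.493,"ax": 0,"ay": 0,"az": 0,"jaw": 0.6}
    - {"dx": -0.014,"dy": 0.006,"dz": 0.493,"ax": 0,"ay": 0,"az": 0,"jaw": 0.5}
  force: 20

```text
t: 3.85
position: [0.5137, 0.3224, 0.044]
tcp_rot: [179.9, -0.0, 89.9]
force: [-0.5, -0.1, -0.3]
width: 0.0752
grasp_force: 0.0
```

Request:
servo_tool:
  series:
    - {"dx": 0,"dy": 0,"dz": 0,"ax": 0,"ay": 0,"az": 0,"jaw": 0.5}
    - {"dx": 0,"dy": 0,"dz": 0,"ax": 0,"ay": 0,"az": 0,"jaw": 0.5}
    - {"dx": 0,"dy": 0,"dz": 0,"ax": 0,"ay": 0,"az": 0,"jaw": 0.5}
    - {"dx": 0,"dy": 0,"dz": -0.03,"ax": 0,"ay": 0,"az": 0,"jaw": 0.5}
    - {"dx": 0,"dy": 0,"dz": -0.08,"ax": 0,"ay": 0,"az": 0,"jaw": 0.5}
    - {"dx": 0,"dy": 0,"dz": -0.14,"ax": 0,"ay": 0,"az": 0,"jaw": 0.5}
    - {"dx": 0,"dy": 0,"dz": -0.16,"ax": 0,"ay": 0,"az": 0,"jaw": 0.5}
    - {"dx": 0,"dy": 0,"dz": -0.16,"ax": 0,"ay": 0,"az": 0,"jaw": 0.5}
  force: 20

```text
t: 4.65
position: [0.5137, 0.3234, 0.0925]
tcp_rot: [179.8, -0.1, 90.0]
force: [-0.3, 0.7, -0.2]
width: 0.0439
grasp_force: 0.0
```

```bash
python3 - <<'E'
from h import *
im=shot('wrist','dp2'); print(cams.tip_of('deep_pot','side')[:2]); s=shot('side','dp2s'); print(cams.find_in('deep_pot','side')[:2]);print(status.read_state()['position'])
cv2.imwrite('pics/dp2c.png',np.vstack([im[60:340,120:520],cv2.resize(s[200:360,130:330],(400,320))]))
E
```

```text
[{'pixel': [225.6, 298.1], 'confidence': 0.79}, {'pixel': [302.8, 174.8], 'confidence': 0.39}]
[{'pixel': [223.4, 287.6], 'confidence': 0.82}]
[0.51236588 0.32249958 0.09000303]
```

View pics/dp2c.png

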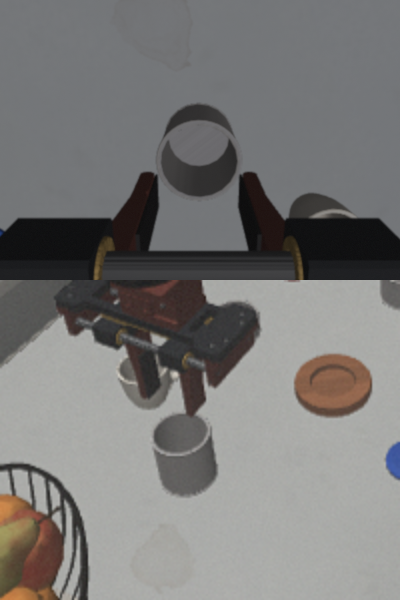

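The wrist view shows the pot still standing at (318,220), so the lift began before the grip had built up. I'll go again a little lower and confirm the grip before lifting.

Request:
servo_tool:
  series:
    - {"dx": 0,"dy": 0,"dz": 0,"ax": 0,"ay": 0,"az": 0,"jaw": 1}
    - {"dx": 0,"dy": 0,"dz": 0,"ax": 0,"ay": 0,"az": 0,"jaw": 1}
    - {"dx": 0,"dy": 0,"dz": 0,"ax": 0,"ay": 0,"az": 0,"jaw": 1}
    - {"dx": 0,"dy": 0,"dz": 0,"ax": 0,"ay": 0,"az": 0,"jaw": 1}
    - {"dx": 0,"dy": 0,"dz": 0,"ax": 0,"ay": 0,"az": 0,"jaw": 1}
    - {"dx": 0,"dy": 0,"dz": 0,"ax": 0,"ay": 0,"az": 0,"jaw": 1}
    - {"dx": 0,"dy": 0,"dz": 0.05,"ax": 0,"ay": 0,"az": 0,"jaw": 1}
    - {"dx": 0,"dy": 0,"dz": 0.12,"ax": 0,"ay": 0,"az": 0,"jaw": 1}
  force: 30

```text
t: 5.65
position: [0.5135, 0.3232, 0.0546]
tcp_rot: [179.9, -0.1, 90.0]
force: [0.4, 0.5, -0.3]
width: 0.0876
grasp_force: 0.0
```

Request:
servo_tool:
  series:
    - {"dx": 0,"dy": 0,"dz": 0.05,"ax": 0,"ay": 0,"az": 0,"jaw": 1}
    - {"dx": 0,"dy": 0,"dz": 0.083,"ax": 0,"ay": 0,"az": 0,"jaw": 1}
    - {"dx": 0,"dy": 0,"dz": 0.083,"ax": 0,"ay": 0,"az": 0,"jaw": 0.5}
    - {"dx": 0,"dy": 0,"dz": 0.083,"ax": 0,"ay": 0,"az": 0,"jaw": 0.5}
    - {"dx": 0,"dy": 0,"dz": 0.083,"ax": 0,"ay": 0,"az": 0,"jaw": 0.5}
    - {"dx": 0,"dy": 0,"dz": 0.083,"ax": 0,"ay": 0,"az": 0,"jaw": 0.5}
    - {"dx": 0,"dy": 0,"dz": 0.083,"ax": 0,"ay": 0,"az": 0,"jaw": 0.5}
    - {"dx": 0,"dy": 0,"dz": 0.083,"ax": 0,"ay": 0,"az": 0,"jaw": 0.5}
  force: 30

```text
t: 6.45
position: [0.5134, 0.3232, 0.0306]
tcp_rot: [179.9, -0.1, 90.0]
force: [0.7, 0.3, 3.3]
width: 0.058
grasp_force: 29.9
```

Request:
servo_tool:
  series:
    - {"dx": 0,"dy": 0,"dz": -0.04,"ax": 0,"ay": 0,"az": 0,"jaw": 0.5}
    - {"dx": -0.03,"dy": -0.01,"dz": -0.1,"ax": 0,"ay": 0,"az": 0,"jaw": 0.5}
    - {"dx": -0.13,"dy": -0.05,"dz": -0.15,"ax": 0,"ay": 0,"az": 0,"jaw": 0.5}
    - {"dx": -0.26,"dy": -0.11,"dz": -0.15,"ax": 0,"ay": 0,"az": 0,"jaw": 0.5}
    - {"dx": -0.4,"dy": -0.165,"dz": -0.15,"ax": 0,"ay": 0,"az": 0,"jaw": 0.5}
    - {"dx": -0.52,"dy": -0.215,"dz": -0.15,"ax": 0,"ay": 0,"az": 0,"jaw": 0.5}
    - {"dx": -0.6,"dy": -0.25,"dz": -0.15,"ax": 0,"ay": 0,"az": 0,"jaw": 0.5}
    - {"dx": -0.622,"dy": -0.257,"dz": -0.15,"ax": 0,"ay": 0,"az": 0,"jaw": 0.5}
  force: 30

```text
t: 7.25
position: [0.4342, 0.1331, 0.0752]
tcp_rot: [-179.9, 0.1, 89.8]
force: [0.2, 0.5, -2.5]
width: 0.0582
grasp_force: 29.9
```

```bash
python3 - <<'E'
from h import *
im=shot('wrist','dp3'); s=status.read_state(); p=s['position']; print(p,s['width'],s['grasp_force'])
zt=p[2]-.0306+.072
print(fit(im,'wrist',[(.03,zt),(.027,zt)],p[:2],.012), fit(im,'wrist',[(.027,zt)],p[:2],.012), fit(im,'wrist',[(.046,.016)],(.4366,.1355),.01))
E
```

```text
[0.43498822 0.13375494 0.07534075] 0.0582006532591475 29.935150863602757
(array([0.43417222, 0.13274694]), np.float32(39.721268)) (array([0.43422022, 0.13106694]), np.float32(19.269196)) (array([0.43712, 0.13786]), np.float32(19.198692))
```

View pics/dp3.png

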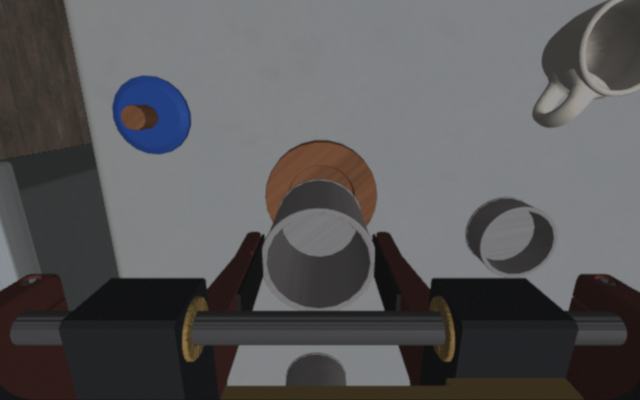

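The deep pot is held upright with its rim at (320,255), over the stand at (320,190). I'll nudge it and lower.

Request:
servo_tool:
  series:
    - {"dx": 0.009,"dy": 0.006,"dz": 0,"ax": 0,"ay": 0,"az": 0,"jaw": 0.5}
    - {"dx": 0.009,"dy": 0.006,"dz": 0.02,"ax": 0,"ay": 0,"az": 0,"jaw": 0.5}
    - {"dx": 0.009,"dy": 0.006,"dz": 0.04,"ax": 0,"ay": 0,"az": 0,"jaw": 0.5}
    - {"dx": 0.009,"dy": 0.006,"dz": 0.06,"ax": 0,"ay": 0,"az": 0,"jaw": 0.5}
    - {"dx": 0.009,"dy": 0.006,"dz": 0.08,"ax": 0,"ay": 0,"az": 0,"jaw": 0.5}
    - {"dx": 0.009,"dy": 0.006,"dz": 0.095,"ax": 0,"ay": 0,"az": 0,"jaw": 0.5}
    - {"dx": 0.009,"dy": 0.006,"dz": 0.105,"ax": 0,"ay": 0,"az": 0,"jaw": 0.5}
    - {"dx": 0.009,"dy": 0.006,"dz": 0.11,"ax": 0,"ay": 0,"az": 0,"jaw": 0.5}
  force: 30

```text
t: 8.1
position: [0.4373, 0.1388, 0.0413]
tcp_rot: [-180.0, 0.0, 90.0]
force: [0.3, 0.9, -0.7]
width: 0.0582
grasp_force: 29.9
```

Request:
servo_tool:
  series:
    - {"dx": 0,"dy": 0,"dz": 0.004,"ax": 0,"ay": 0,"az": 0,"jaw": 0.5}
    - {"dx": 0,"dy": 0,"dz": 0.004,"ax": 0,"ay": 0,"az": 0,"jaw": 0.7}
    - {"dx": 0,"dy": 0,"dz": 0.004,"ax": 0,"ay": 0,"az": 0,"jaw": 1}
    - {"dx": 0,"dy": 0,"dz": 0.004,"ax": 0,"ay": 0,"az": 0,"jaw": 1}
    - {"dx": 0,"dy": 0,"dz": 0.004,"ax": 0,"ay": 0,"az": 0,"jaw": 1}
    - {"dx": 0,"dy": 0,"dz": 0.004,"ax": 0,"ay": 0,"az": 0,"jaw": 1}
    - {"dx": 0,"dy": 0,"dz": -0.03,"ax": 0,"ay": 0,"az": 0,"jaw": 1}
    - {"dx": 0,"dy": 0,"dz": -0.1,"ax": 0,"ay": 0,"az": 0,"jaw": 1}
  force: 30

```text
t: 8.9
position: [0.4364, 0.1385, 0.0715]
tcp_rot: [-179.8, 0.1, 90.0]
force: [-0.2, 1.3, 0.0]
width: 0.0878
grasp_force: 0.0
```

Request:
servo_tool:
  series:
    - {"dx": 0,"dy": 0,"dz": -0.14,"ax": 0,"ay": 0,"az": 0,"jaw": 1}
    - {"dx": 0,"dy": 0,"dz": -0.28,"ax": 0,"ay": 0,"az": 0,"jaw": 1}
    - {"dx": 0,"dy": 0,"dz": -0.36,"ax": 0,"ay": 0,"az": 0,"jaw": 1}
    - {"dx": 0,"dy": 0,"dz": -0.4,"ax": 0,"ay": 0,"az": 0,"jaw": 1}
    - {"dx": 0,"dy": 0,"dz": -0.4,"ax": 0,"ay": 0,"az": 0,"jaw": 1}
    - {"dx": 0,"dy": 0,"dz": -0.4,"ax": 0,"ay": 0,"az": 0,"jaw": 1}
    - {"dx": 0,"dy": 0,"dz": -0.4,"ax": 0,"ay": 0,"az": 0,"jaw": 1}
    - {"dx": 0,"dy": 0,"dz": -0.4,"ax": 0,"ay": 0,"az": 0,"jaw": 1}
  force: 30

```text
t: 9.7
position: [0.4368, 0.1386, 0.1904]
tcp_rot: [-179.9, 0.0, 90.0]
force: [-0.0, -0.0, 0.4]
width: 0.0877
grasp_force: 0.0
```

```bash
python3 - <<'E'
from h import *
im=shot('wrist','dp4'); s=status.read_state(); p=s['position']; print(p)
for z in (.082,.088): print(z,fit(im,'wrist',[(.03,z),(.027,z)],(.4365,.1355),.012))
sd=shot('side','dp4s'); sc=shot('scene','dp4c')
for c,i in (('side',sd),('scene',sc)): print(c,[fit(i,c,[(.03,z),(.027,z)],(.4365,.1355),.012) for z in (.082,.088)])
cv2.imwrite('pics/dp4v.png',np.hstack([cv2.resize(im[100:300,220:420],(400,400)),cv2.resize(sd[180:280,250:350],(400,400))]))
print([a for a in [fit(im,'wrist',CIRC['middle_pot'],(.4322,-.0535))]], cams.tip_of('middle_pot','wrist')[:2])
E
```

```text
[0.43690687 0.1386539  0.19062667]
0.082 (array([0.438036, 0.139004]), np.float32(41.686256))
0.088 (array([0.438324, 0.1403  ]), np.float32(39.417496))
side [(array([0.4365  , 0.140684]), np.float32(26.210915)), (array([0.43314 , 0.146636]), np.float32(26.47998))]
scene [(array([0.43386 , 0.131852]), np.float32(16.097157)), (array([0.4281, 0.1235]), np.float32(16.314762))]
[(array([ 0.43148, -0.05398]), np.float32(17.745779))] [{'pixel': [315.9, 307.0], 'confidence': 0.94}]
```

View pics/dp4v.png

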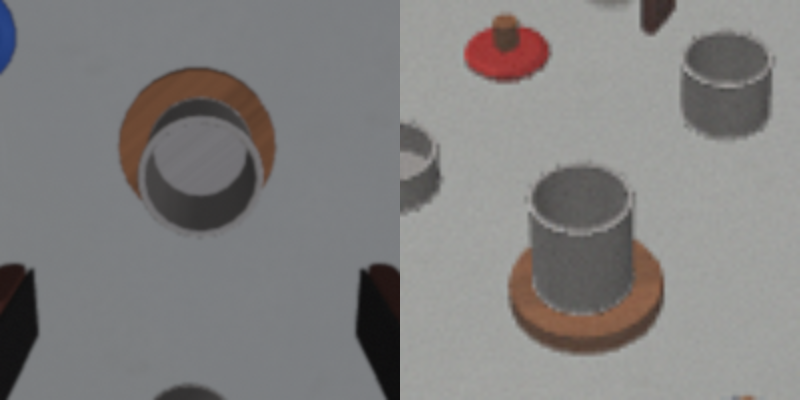

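The deep pot is upright and seated: the TCP reached 0.041, the fitted home height matches, and the side view agrees. Next is the middle pot.

Request:
servo_tool:
  series:
    - {"dx": -0.08,"dy": 0,"dz": 0,"ax": 0,"ay": 0,"az": 0,"jaw": 1}
    - {"dx": -0.2,"dy": 0,"dz": 0,"ax": 0,"ay": 0,"az": 0,"jaw": 1}
    - {"dx": -0.34,"dy": -0.01,"dz": 0,"ax": 0,"ay": 0,"az": 0,"jaw": 1}
    - {"dx": -0.48,"dy": -0.015,"dz": 0,"ax": 0,"ay": 0,"az": 0,"jaw": 1}
    - {"dx": -0.58,"dy": -0.015,"dz": 0,"ax": 0,"ay": 0,"az": 0,"jaw": 1}
    - {"dx": -0.64,"dy": -0.015,"dz": 0,"ax": 0,"ay": 0,"az": 0,"jaw": 1}
    - {"dx": -0.64,"dy": -0.015,"dz": 0,"ax": 0,"ay": 0,"az": 0,"jaw": 1}
    - {"dx": -0.64,"dy": -0.015,"dz": 0,"ax": 0,"ay": 0,"az": 0,"jaw": 1}
  force: 30

```text
t: 10.7
position: [0.433, -0.0526, 0.1917]
tcp_rot: [-180.0, -0.0, 90.0]
force: [0.3, 0.3, -1.0]
width: 0.0877
grasp_force: 0.0
```

```bash
python3 - <<'E'
from h import *
im=shot('wrist','mp1'); p=status.read_state()['position']; print(p)
print(fit(im,'wrist',CIRC['middle_pot'],(.4315,-.054),.012),fit(im,'wrist',[(.027,.052)],(.4315,-.054),.012))
E
```

```text
[ 0.4330403  -0.05203518  0.1916451 ]
(array([ 0.430396, -0.052368]), np.float32(36.24695)) (array([ 0.43078, -0.04344]), np.float32(19.61983))
```

Request:
servo_tool:
  series:
    - {"dx": 0,"dy": -0.006,"dz": 0.1,"ax": 0,"ay": 0,"az": 0,"jaw": 1}
    - {"dx": 0,"dy": -0.006,"dz": 0.22,"ax": 0,"ay": 0,"az": 0,"jaw": 1}
    - {"dx": 0,"dy": -0.006,"dz": 0.34,"ax": 0,"ay": 0,"az": 0,"jaw": 1}
    - {"dx": 0,"dy": -0.006,"dz": 0.45,"ax": 0,"ay": 0,"az": 0,"jaw": 1}
    - {"dx": 0,"dy": -0.006,"dz": 0.52,"ax": 0,"ay": 0,"az": 0,"jaw": 1}
    - {"dx": 0,"dy": -0.006,"dz": 0.55,"ax": 0,"ay": 0,"az": 0,"jaw": 1}
    - {"dx": 0,"dy": -0.006,"dz": 0.55,"ax": 0,"ay": 0,"az": 0,"jaw": 0.8}
    - {"dx": 0,"dy": -0.006,"dz": 0.55,"ax": 0,"ay": 0,"az": 0,"jaw": 0.5}
  force: 30

```text
t: 11.55
position: [0.4319, -0.0525, 0.0274]
tcp_rot: [179.9, -0.0, 90.0]
force: [0.1, -0.1, -0.0]
width: 0.0754
grasp_force: 0.0
```

Request:
servo_tool:
  series:
    - {"dx": 0,"dy": 0,"dz": 0,"ax": 0,"ay": 0,"az": 0,"jaw": 0.5}
    - {"dx": 0,"dy": 0,"dz": 0,"ax": 0,"ay": 0,"az": 0,"jaw": 0.5}
    - {"dx": 0,"dy": 0,"dz": 0,"ax": 0,"ay": 0,"az": 0,"jaw": 0.5}
    - {"dx": 0,"dy": 0,"dz": 0,"ax": 0,"ay": 0,"az": 0,"jaw": 0.5}
    - {"dx": 0,"dy": 0,"dz": 0,"ax": 0,"ay": 0,"az": 0,"jaw": 0.5}
    - {"dx": 0,"dy": 0,"dz": 0,"ax": 0,"ay": 0,"az": 0,"jaw": 0.5}
    - {"dx": 0,"dy": 0,"dz": 0,"ax": 0,"ay": 0,"az": 0,"jaw": 0.5}
    - {"dx": 0,"dy": 0,"dz": 0,"ax": 0,"ay": 0,"az": 0,"jaw": 0.5}
  force: 30

```text
t: 12.35
position: [0.4312, -0.0531, 0.0267]
tcp_rot: [-180.0, -0.0, 90.0]
force: [0.5, 0.8, -0.3]
width: 0.044
grasp_force: 0.0
```

```bash
python3 - <<'E'
from h import *
im=shot('wrist','mp2'); s=shot('side','mp2s')
cv2.imwrite('pics/mp2c.png',np.hstack([im[100:400,160:480],cv2.resize(s[150:250,270:390],(360,300))]))
print(info('wrist')[1:],cams.tip_of('middle_pot','wrist')[:2])
E
```

```text
(array([0.43075087, 0.02596431, 0.22215087]), array([ 1.63503957e+02, -2.87143910e-02,  1.43697299e-02])) [{'pixel': [321.3, 219.6], 'confidence': 0.95}]
```

View pics/mp2c.png

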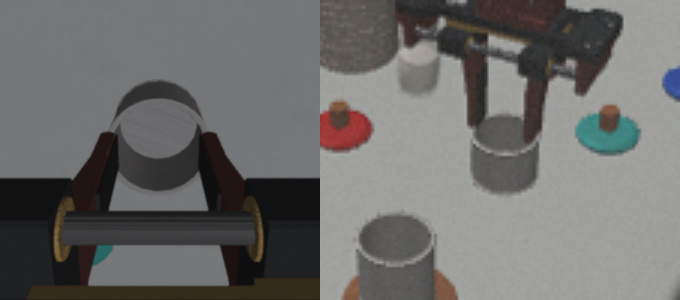

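```bash
python3 - <<'E'
from h import *
s=status.read_state(); p=s['position']; print(p,s['width'],s['grasp_force'],s['force'])
ims={'wrist':cv2.imread('pics/mp2.png'),'side':cv2.imread('pics/mp2s.png')}
for c in ims: print(c,fit(ims[c],c,CIRC['middle_pot'],(.431,-.053),.03))
c='side'; im=cv2.resize(ims[c][140:220,280:390],None,fx=7,fy=7,interpolation=cv2.INTER_CUBIC)
f=lambda P:tuple(int(v) for v in (proj(c,P)-[280,140]+.5)*7)
for dx in(-.022,.022):
  cv2.line(im,f((p[0]+dx,p[1],p[2])),f((p[0]+dx,p[1],p[2]+.06)),(0,255,0),1)
for z in(.006,.052):
  for t in np.linspace(0,6.28,60): cv2.circle(im,f((.4305+.03*np.cos(t),-.0525+.03*np.sin(t),z)),2,(0,0,255),-1)
cv2.imwrite('pics/mp2z.png',im)
E
```

```text
[ 0.43118553 -0.05311872  0.02671509] 0.04348894253350542 0.0 [-0.04513036  0.79392634 -0.53189928]
wrist (array([ 0.43064, -0.05324]), np.float32(28.36428))
side (array([ 0.45812, -0.0902 ]), np.float32(22.697906))
```

View pics/mp2z.png

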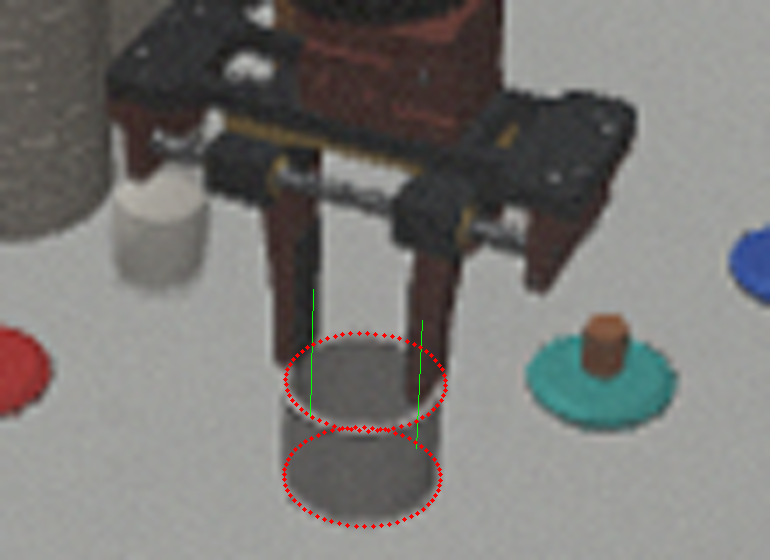

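The overlay shows the real fingertips about 20 mm above the reported TCP, so they closed above the rim without touching the pot. I'll reopen, go lower and close.

Request:
servo_tool:
  series:
    - {"dx": 0,"dy": 0,"dz": -0.04,"ax": 0,"ay": 0,"az": 0,"jaw": 1}
    - {"dx": 0,"dy": 0,"dz": -0.04,"ax": 0,"ay": 0,"az": 0,"jaw": 1}
    - {"dx": 0,"dy": 0,"dz": -0.04,"ax": 0,"ay": 0,"az": 0,"jaw": 1}
    - {"dx": 0,"dy": 0,"dz": -0.04,"ax": 0,"ay": 0,"az": 0,"jaw": 1}
    - {"dx": 0,"dy": 0,"dz": -0.04,"ax": 0,"ay": 0,"az": 0,"jaw": 1}
    - {"dx": 0,"dy": 0,"dz": -0.04,"ax": 0,"ay": 0,"az": 0,"jaw": 1}
    - {"dx": 0,"dy": 0,"dz": 0,"ax": 0,"ay": 0,"az": 0,"jaw": 1}
    - {"dx": 0,"dy": 0,"dz": 0.06,"ax": 0,"ay": 0,"az": 0,"jaw": 1}
  force: 30

```text
t: 13.3
position: [0.4321, -0.0531, 0.009]
tcp_rot: [179.9, 0.0, 90.0]
force: [-0.5, 1.3, 0.4]
width: 0.0877
grasp_force: 0.0
```

Request:
servo_tool:
  series:
    - {"dx": 0,"dy": 0,"dz": 0,"ax": 0,"ay": 0,"az": 0,"jaw": 1}
    - {"dx": 0,"dy": 0,"dz": 0,"ax": 0,"ay": 0,"az": 0,"jaw": 0.5}
    - {"dx": 0,"dy": 0,"dz": 0,"ax": 0,"ay": 0,"az": 0,"jaw": 0.5}
    - {"dx": 0,"dy": 0,"dz": 0,"ax": 0,"ay": 0,"az": 0,"jaw": 0.5}
    - {"dx": 0,"dy": 0,"dz": 0,"ax": 0,"ay": 0,"az": 0,"jaw": 0.5}
    - {"dx": 0,"dy": 0,"dz": 0,"ax": 0,"ay": 0,"az": 0,"jaw": 0.5}
    - {"dx": 0,"dy": 0,"dz": 0,"ax": 0,"ay": 0,"az": 0,"jaw": 0.5}
    - {"dx": 0,"dy": 0,"dz": 0,"ax": 0,"ay": 0,"az": 0,"jaw": 0.5}
  force: 30

```text
t: 14.1
position: [0.4316, -0.0531, 0.0092]
tcp_rot: [180.0, 0.0, 90.0]
force: [-1.2, 0.2, 5.6]
width: 0.0589
grasp_force: 29.8
```

Request:
servo_tool:
  series:
    - {"dx": 0,"dy": 0,"dz": -0.05,"ax": 0,"ay": 0,"az": 0,"jaw": 0.5}
    - {"dx": 0,"dy": 0,"dz": -0.15,"ax": 0,"ay": 0,"az": 0,"jaw": 0.5}
    - {"dx": 0,"dy": 0,"dz": -0.28,"ax": 0,"ay": 0,"az": 0,"jaw": 0.5}
    - {"dx": 0.04,"dy": 0,"dz": -0.37,"ax": 0,"ay": 0,"az": 0,"jaw": 0.5}
    - {"dx": 0.14,"dy": 0.01,"dz": -0.4,"ax": 0,"ay": 0,"az": 0,"jaw": 0.5}
    - {"dx": 0.26,"dy": 0.02,"dz": -0.4,"ax": 0,"ay": 0,"az": 0,"jaw": 0.5}
    - {"dx": 0.36,"dy": 0.02,"dz": -0.4,"ax": 0,"ay": 0,"az": 0,"jaw": 0.5}
    - {"dx": 0.4,"dy": 0.02,"dz": -0.4,"ax": 0,"ay": 0,"az": 0,"jaw": 0.5}
  force: 30

```text
t: 14.9
position: [0.4369, 0.0697, 0.1288]
tcp_rot: [180.0, -0.0, 90.2]
force: [-0.2, 0.4, -1.9]
width: 0.0587
grasp_force: 29.8
```

Request:
servo_tool:
  series:
    - {"dx": 0.08,"dy": 0,"dz": 0,"ax": 0,"ay": 0,"az": 0,"jaw": 0.5}
    - {"dx": 0.16,"dy": 0,"dz": 0,"ax": 0,"ay": 0,"az": 0,"jaw": 0.5}
    - {"dx": 0.22,"dy": 0,"dz": 0,"ax": 0,"ay": 0,"az": 0,"jaw": 0.5}
    - {"dx": 0.24,"dy": 0,"dz": 0,"ax": 0,"ay": 0,"az": 0,"jaw": 0.5}
    - {"dx": 0.24,"dy": 0,"dz": 0,"ax": 0,"ay": 0,"az": 0,"jaw": 0.5}
    - {"dx": 0.24,"dy": 0,"dz": 0,"ax": 0,"ay": 0,"az": 0,"jaw": 0.5}
    - {"dx": 0.24,"dy": 0,"dz": 0,"ax": 0,"ay": 0,"az": 0,"jaw": 0.5}
    - {"dx": 0.24,"dy": 0,"dz": 0,"ax": 0,"ay": 0,"az": 0,"jaw": 0.5}
  force: 30

```text
t: 15.7
position: [0.4373, 0.1379, 0.1287]
tcp_rot: [-180.0, 0.0, 89.9]
force: [-0.4, -0.7, -1.4]
width: 0.0582
grasp_force: 29.8
```

```bash
python3 - <<'E'
from h import *
im=shot('wrist','mp3'); s=status.read_state(); p=s['position']; print(p,s['width'],s['grasp_force'],s['force'])
zt=p[2]-.009+.052
print(fit(im,'wrist',[(.03,zt),(.027,zt)],p[:2],.012))
sd=shot('side','mp3s')
print('side held',fit(sd,'side',[(.03,zt),(.027,zt)],p[:2],.012),'deep',fit(cv2.imread('pics/dp4s.png'),'side',[(.03,.082),(.027,.082)],p[:2],.012))
cv2.imwrite('pics/mp3c.png',np.hstack([im[100:400,160:480],cv2.resize(sd[150:290,230:370],(400,300))]))
E
```

```text
[0.43729068 0.13813442 0.12877551] 0.05849031425797271 29.811274550247617 [ 0.71115962 -0.42914292 -2.36844831]
(array([0.43671468, 0.13832642]), np.float32(39.443504))
side held (array([0.43997868, 0.14351042]), np.float32(20.49635)) deep (array([0.43652268, 0.14058242]), np.float32(26.202763))
```

View pics/mp3c.png

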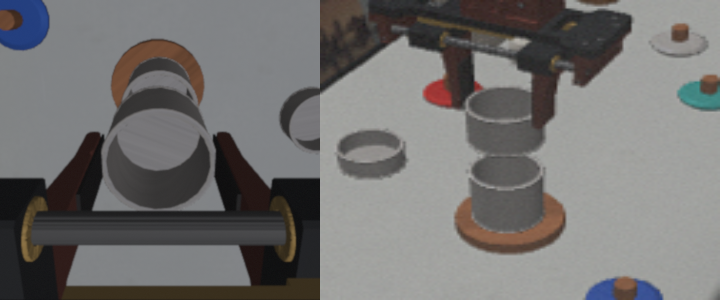

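The middle pot is held level right above the deep pot. Lowering it.

Request:
servo_tool:
  series:
    - {"dx": 0.002,"dy": 0.003,"dz": 0.03,"ax": 0,"ay": 0,"az": 0,"jaw": 0.5}
    - {"dx": 0.002,"dy": 0.003,"dz": 0.06,"ax": 0,"ay": 0,"az": 0,"jaw": 0.5}
    - {"dx": 0.002,"dy": 0.003,"dz": 0.09,"ax": 0,"ay": 0,"az": 0,"jaw": 0.5}
    - {"dx": 0.002,"dy": 0.003,"dz": 0.11,"ax": 0,"ay": 0,"az": 0,"jaw": 0.5}
    - {"dx": 0.002,"dy": 0.003,"dz": 0.12,"ax": 0,"ay": 0,"az": 0,"jaw": 0.5}
    - {"dx": 0.002,"dy": 0.003,"dz": 0.13,"ax": 0,"ay": 0,"az": 0,"jaw": 0.5}
    - {"dx": 0.002,"dy": 0.003,"dz": 0.14,"ax": 0,"ay": 0,"az": 0,"jaw": 0.5}
    - {"dx": 0.002,"dy": 0.003,"dz": 0.143,"ax": 0,"ay": 0,"az": 0,"jaw": 0.5}
  force: 30

```text
t: 16.6
position: [0.4381, 0.1395, 0.0857]
tcp_rot: [-180.0, 0.0, 90.0]
force: [0.5, -0.2, -2.0]
width: 0.0588
grasp_force: 29.8
```

Request:
servo_tool:
  series:
    - {"dx": 0,"dy": 0,"dz": 0.003,"ax": 0,"ay": 0,"az": 0,"jaw": 0.5}
    - {"dx": 0,"dy": 0,"dz": 0.003,"ax": 0,"ay": 0,"az": 0,"jaw": 0.6}
    - {"dx": 0,"dy": 0,"dz": 0.003,"ax": 0,"ay": 0,"az": 0,"jaw": 0.8}
    - {"dx": 0,"dy": 0,"dz": 0.003,"ax": 0,"ay": 0,"az": 0,"jaw": 1}
    - {"dx": 0,"dy": 0,"dz": 0.003,"ax": 0,"ay": 0,"az": 0,"jaw": 1}
    - {"dx": 0,"dy": 0,"dz": 0.003,"ax": 0,"ay": 0,"az": 0,"jaw": 1}
    - {"dx": 0,"dy": 0,"dz": -0.02,"ax": 0,"ay": 0,"az": 0,"jaw": 1}
    - {"dx": 0,"dy": 0,"dz": -0.08,"ax": 0,"ay": 0,"az": 0,"jaw": 1}
  force: 30

```text
t: 17.4
position: [0.4371, 0.1391, 0.1094]
tcp_rot: [-179.9, 0.1, 90.0]
force: [0.8, -0.3, 0.1]
width: 0.0877
grasp_force: 0.0
```

Request:
servo_tool:
  series:
    - {"dx": 0,"dy": 0,"dz": -0.1,"ax": 0,"ay": 0,"az": 0,"jaw": 1}
    - {"dx": 0,"dy": 0,"dz": -0.22,"ax": 0,"ay": 0,"az": 0,"jaw": 1}
    - {"dx": 0,"dy": 0,"dz": -0.33,"ax": 0,"ay": 0,"az": 0,"jaw": 1}
    - {"dx": 0,"dy": 0,"dz": -0.4,"ax": 0,"ay": 0,"az": 0,"jaw": 1}
    - {"dx": 0,"dy": 0,"dz": -0.4,"ax": 0,"ay": 0,"az": 0,"jaw": 1}
    - {"dx": 0,"dy": 0,"dz": -0.4,"ax": 0,"ay": 0,"az": 0,"jaw": 1}
    - {"dx": 0,"dy": 0,"dz": -0.4,"ax": 0,"ay": 0,"az": 0,"jaw": 1}
    - {"dx": 0,"dy": 0,"dz": -0.4,"ax": 0,"ay": 0,"az": 0,"jaw": 1}
  force: 30

```text
t: 18.2
position: [0.4374, 0.1392, 0.2287]
tcp_rot: [-179.9, 0.0, 90.0]
force: [-0.6, -0.2, 0.2]
width: 0.0874
grasp_force: 0.0
```

```bash
python3 - <<'E'
from h import *
im=shot('wrist','mp4'); s=status.read_state(); p=s['position']; print(p,s['width'])
for z in (.122,.128,.134): print(z,fit(im,'wrist',[(.03,z),(.027,z)],p[:2],.012))
sd=shot('side','mp4s'); print(fit(sd,'side',[(.03,.128),(.027,.128)],p[:2],.012))
print('shallow',fit(im,'wrist',CIRC['shallow_pot'],(.592,.103),.012))
E
```

```text
[0.43753562 0.13925803 0.22883498] 0.08834358513942991
0.122 (array([0.43777562, 0.13743403]), np.float32(36.592247))
0.128 (array([0.43777562, 0.13983403]), np.float32(39.037865))
0.134 (array([0.43681562, 0.14137003]), np.float32(36.879868))
(array([0.43643162, 0.14156203]), np.float32(28.111275))
shallow (array([0.591328, 0.105736]), np.float32(40.764526))
```

The middle pot is home: the best fit is at the home rim height of 0.128. Shallow pot next.

Request:
servo_tool:
  series:
    - {"dx": -0.01,"dy": 0.06,"dz": 0,"ax": 0,"ay": 0,"az": 0,"jaw": 1}
    - {"dx": -0.04,"dy": 0.16,"dz": 0,"ax": 0,"ay": 0,"az": 0,"jaw": 1}
    - {"dx": -0.07,"dy": 0.29,"dz": 0,"ax": 0,"ay": 0,"az": 0,"jaw": 1}
    - {"dx": -0.1,"dy": 0.41,"dz": 0.03,"ax": 0,"ay": 0,"az": 0,"jaw": 1}
    - {"dx": -0.116,"dy": 0.49,"dz": 0.08,"ax": 0,"ay": 0,"az": 0,"jaw": 1}
    - {"dx": -0.116,"dy": 0.513,"dz": 0.13,"ax": 0,"ay": 0,"az": 0,"jaw": 1}
    - {"dx": -0.116,"dy": 0.513,"dz": 0.13,"ax": 0,"ay": 0,"az": 0,"jaw": 1}
    - {"dx": -0.116,"dy": 0.513,"dz": 0.13,"ax": 0,"ay": 0,"az": 0,"jaw": 1}
  force: 30

```text
t: 19.1
position: [0.5907, 0.1053, 0.1903]
tcp_rot: [-179.9, -0.0, 90.0]
force: [-0.8, -0.2, 0.1]
width: 0.0878
grasp_force: 0.0
```

```bash
python3 - <<'E'
from h import *
im=shot('wrist','sp1'); p=status.read_state()['position']; print(p)
print(fit(im,'wrist',CIRC['shallow_pot'],(.592,.104),.012))
E
```

```text
[0.59105055 0.10543146 0.19122901]
(array([0.592864, 0.107456]), np.float32(32.552032))
```

Request:
servo_tool:
  series:
    - {"dx": 0.003,"dy": 0.003,"dz": 0.1,"ax": 0,"ay": 0,"az": 0,"jaw": 1}
    - {"dx": 0.003,"dy": 0.003,"dz": 0.23,"ax": 0,"ay": 0,"az": 0,"jaw": 1}
    - {"dx": 0.003,"dy": 0.003,"dz": 0.36,"ax": 0,"ay": 0,"az": 0,"jaw": 1}
    - {"dx": 0.003,"dy": 0.003,"dz": 0.48,"ax": 0,"ay": 0,"az": 0,"jaw": 1}
    - {"dx": 0.003,"dy": 0.003,"dz": 0.56,"ax": 0,"ay": 0,"az": 0,"jaw": 1}
    - {"dx": 0.003,"dy": 0.003,"dz": 0.6,"ax": 0,"ay": 0,"az": 0,"jaw": 1}
    - {"dx": 0.003,"dy": 0.003,"dz": 0.615,"ax": 0,"ay": 0,"az": 0,"jaw": 1}
    - {"dx": 0.003,"dy": 0.003,"dz": 0.615,"ax": 0,"ay": 0,"az": 0,"jaw": 1}
  force: 30

```text
t: 19.95
position: [0.5933, 0.106, 0.0073]
tcp_rot: [179.9, -0.0, 90.0]
force: [-0.9, -0.1, 0.2]
width: 0.0874
grasp_force: 0.0
```

Request:
servo_tool:
  series:
    - {"dx": 0,"dy": 0,"dz": 0,"ax": 0,"ay": 0,"az": 0,"jaw": 0.5}
    - {"dx": 0,"dy": 0,"dz": 0,"ax": 0,"ay": 0,"az": 0,"jaw": 0.5}
    - {"dx": 0,"dy": 0,"dz": 0,"ax": 0,"ay": 0,"az": 0,"jaw": 0.5}
    - {"dx": 0,"dy": 0,"dz": 0,"ax": 0,"ay": 0,"az": 0,"jaw": 0.5}
    - {"dx": 0,"dy": 0,"dz": 0,"ax": 0,"ay": 0,"az": 0,"jaw": 0.5}
    - {"dx": 0,"dy": 0,"dz": 0,"ax": 0,"ay": 0,"az": 0,"jaw": 0.5}
    - {"dx": 0,"dy": 0,"dz": 0,"ax": 0,"ay": 0,"az": 0,"jaw": 0.5}
    - {"dx": 0,"dy": 0,"dz": 0,"ax": 0,"ay": 0,"az": 0,"jaw": 0.5}
  force: 30

```text
t: 20.75
position: [0.5929, 0.1056, 0.0063]
tcp_rot: [-180.0, 0.0, 90.0]
force: [-0.2, -0.8, 0.3]
width: 0.0439
grasp_force: 0.0
```

Missed again, so the fingertips really are 20-30 mm above the reported TCP. The wrist images give the same figure. I'll go down gently and watch the force.

Request:
servo_tool:
  series:
    - {"dx": 0,"dy": 0,"dz": -0.02,"ax": 0,"ay": 0,"az": 0,"jaw": 1}
    - {"dx": 0,"dy": 0,"dz": -0.02,"ax": 0,"ay": 0,"az": 0,"jaw": 1}
    - {"dx": 0,"dy": 0,"dz": -0.02,"ax": 0,"ay": 0,"az": 0,"jaw": 1}
    - {"dx": 0,"dy": 0,"dz": -0.02,"ax": 0,"ay": 0,"az": 0,"jaw": 1}
    - {"dx": 0,"dy": 0,"dz": -0.02,"ax": 0,"ay": 0,"az": 0,"jaw": 1}
    - {"dx": 0,"dy": 0,"dz": -0.02,"ax": 0,"ay": 0,"az": 0,"jaw": 1}
    - {"dx": 0,"dy": 0,"dz": 0,"ax": 0,"ay": 0,"az": 0,"jaw": 1}
    - {"dx": 0,"dy": 0,"dz": 0.01,"ax": 0,"ay": 0,"az": 0,"jaw": 1}
  force: 30

```text
t: 21.55
position: [0.5926, 0.1055, 0.0027]
tcp_rot: [-180.0, 0.0, 90.0]
force: [-0.2, 0.1, -0.8]
width: 0.0876
grasp_force: 0.0
```

```bash
python3 - <<'E'
from h import *
im=shot('wrist','sp2'); p=status.read_state()['position']; print(p)
print(fit(im,'wrist',CIRC['shallow_pot'],p[:2],.02),proj('wrist',p),[proj('wrist',p+[0,0,d]).round() for d in(.02,.03,.04)])
sd=shot('side','sp2s')
cv2.imwrite('pics/sp2c.png',np.hstack([im[100:400,160:480],cv2.resize(sd[140:260,180:310],(400,300),interpolation=cv2.INTER_CUBIC)]))
E
```

```text
[0.59221476 0.10542681 0.00218771]
(array([0.59109476, 0.10622681]), np.float32(34.778893)) [318.47992697 229.41127178] [array([318., 242.]), array([319., 250.]), array([319., 258.])]
```

View pics/sp2c.png

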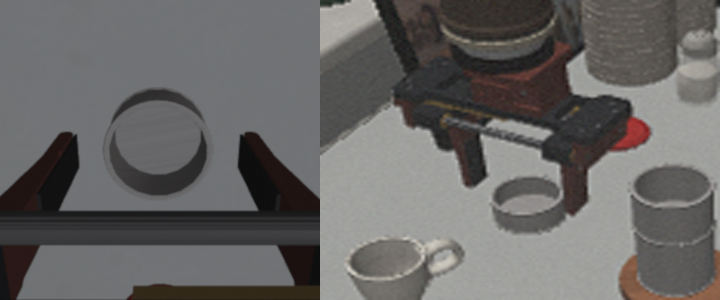

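```bash
python3 - <<'E'
from h import *
for z in (0,.01,.02,.03,.04): print(z,proj('side',(.592+.05,.105,z)).round(1),proj('side',(.592-.05,.105,z)).round(1))
print('tips seen', 180+(473-320)*.325,140+187*.4, 180+(573-320)*.325,140+213*.4)
E
```

```text
0 [232.2 221.1] [265.4 232.6]
0.01 [231.7 218.2] [265.2 229.7]
0.02 [231.3 215.3] [264.9 226.7]
0.03 [230.8 212.3] [264.6 223.7]
0.04 [230.3 209.3] [264.3 220.7]
tips seen 229.725 214.8 262.225 225.2
```

Request:
servo_tool:
  series:
    - {"dx": 0,"dy": 0,"dz": 0.01,"ax": 0,"ay": 0,"az": 0,"jaw": 1}
    - {"dx": 0,"dy": 0,"dz": 0.02,"ax": 0,"ay": 0,"az": 0,"jaw": 1}
    - {"dx": 0,"dy": 0,"dz": 0.03,"ax": 0,"ay": 0,"az": 0,"jaw": 1}
    - {"dx": 0,"dy": 0,"dz": 0.035,"ax": 0,"ay": 0,"az": 0,"jaw": 1}
    - {"dx": 0,"dy": 0,"dz": 0.035,"ax": 0,"ay": 0,"az": 0,"jaw": 1}
    - {"dx": 0,"dy": 0,"dz": 0.035,"ax": 0,"ay": 0,"az": 0,"jaw": 1}
    - {"dx": 0,"dy": 0,"dz": 0.035,"ax": 0,"ay": 0,"az": 0,"jaw": 1}
    - {"dx": 0,"dy": 0,"dz": 0.035,"ax": 0,"ay": 0,"az": 0,"jaw": 1}
  force: 30

```text
t: 22.45
position: [0.593, 0.1056, -0.007]
tcp_rot: [180.0, -0.0, 90.0]
force: [0.8, 0.2, -0.6]
width: 0.0873
grasp_force: 0.0
```

Request:
servo_tool:
  series:
    - {"dx": 0,"dy": 0,"dz": 0.003,"ax": 0,"ay": 0,"az": 0,"jaw": 1}
    - {"dx": 0,"dy": 0,"dz": 0.006,"ax": 0,"ay": 0,"az": 0,"jaw": 0.5}
    - {"dx": 0,"dy": 0,"dz": 0.006,"ax": 0,"ay": 0,"az": 0,"jaw": 0.5}
    - {"dx": 0,"dy": 0,"dz": 0.006,"ax": 0,"ay": 0,"az": 0,"jaw": 0.5}
    - {"dx": 0,"dy": 0,"dz": 0.006,"ax": 0,"ay": 0,"az": 0,"jaw": 0.5}
    - {"dx": 0,"dy": 0,"dz": 0.006,"ax": 0,"ay": 0,"az": 0,"jaw": 0.5}
    - {"dx": 0,"dy": 0,"dz": 0.006,"ax": 0,"ay": 0,"az": 0,"jaw": 0.5}
    - {"dx": 0,"dy": 0,"dz": 0.006,"ax": 0,"ay": 0,"az": 0,"jaw": 0.5}
  force: 30

```text
t: 23.25
position: [0.5929, 0.1056, -0.009]
tcp_rot: [-180.0, 0.0, 90.0]
force: [1.0, -0.6, -0.6]
width: 0.0591
grasp_force: 30.0
```

Request:
servo_tool:
  series:
    - {"dx": 0,"dy": 0,"dz": -0.05,"ax": 0,"ay": 0,"az": 0,"jaw": 0.5}
    - {"dx": 0,"dy": 0,"dz": -0.15,"ax": 0,"ay": 0,"az": 0,"jaw": 0.5}
    - {"dx": 0,"dy": 0,"dz": -0.28,"ax": 0,"ay": 0,"az": 0,"jaw": 0.5}
    - {"dx": 0,"dy": 0,"dz": -0.4,"ax": 0,"ay": 0,"az": 0,"jaw": 0.5}
    - {"dx": 0,"dy": 0,"dz": -0.5,"ax": 0,"ay": 0,"az": 0,"jaw": 0.5}
    - {"dx": 0,"dy": 0,"dz": -0.53,"ax": 0,"ay": 0,"az": 0,"jaw": 0.5}
    - {"dx": 0.02,"dy": -0.08,"dz": -0.53,"ax": 0,"ay": 0,"az": 0,"jaw": 0.5}
    - {"dx": 0.05,"dy": -0.2,"dz": -0.53,"ax": 0,"ay": 0,"az": 0,"jaw": 0.5}
  force: 30

```text
t: 24.05
position: [0.5331, 0.1199, 0.1498]
tcp_rot: [180.0, 0.0, 89.9]
force: [0.5, -0.3, -1.0]
width: 0.0591
grasp_force: 30.0
```

Request:
servo_tool:
  series:
    - {"dx": 0.02,"dy": -0.1,"dz": 0,"ax": 0,"ay": 0,"az": 0,"jaw": 0.5}
    - {"dx": 0.04,"dy": -0.2,"dz": 0,"ax": 0,"ay": 0,"az": 0,"jaw": 0.5}
    - {"dx": 0.05,"dy": -0.28,"dz": 0,"ax": 0,"ay": 0,"az": 0,"jaw": 0.5}
    - {"dx": 0.062,"dy": -0.317,"dz": 0,"ax": 0,"ay": 0,"az": 0,"jaw": 0.5}
    - {"dx": 0.062,"dy": -0.317,"dz": 0,"ax": 0,"ay": 0,"az": 0,"jaw": 0.5}
    - {"dx": 0.062,"dy": -0.317,"dz": 0,"ax": 0,"ay": 0,"az": 0,"jaw": 0.5}
    - {"dx": 0.062,"dy": -0.317,"dz": 0,"ax": 0,"ay": 0,"az": 0,"jaw": 0.5}
    - {"dx": 0.062,"dy": -0.317,"dz": 0,"ax": 0,"ay": 0,"az": 0,"jaw": 0.5}
  force: 30

```text
t: 24.85
position: [0.4386, 0.139, 0.1499]
tcp_rot: [-180.0, 0.0, 90.0]
force: [-0.3, -0.7, -0.6]
width: 0.0593
grasp_force: 30.0
```

```bash
python3 - <<'E'
from h import *
im=shot('wrist','sp3'); s=status.read_state(); p=s['position']; print(p,s['width'],s['grasp_force'],s['force'],s['tcp_rot'])
zt=p[2]+.009+.034
print(fit(im,'wrist',[(.03,zt),(.027,zt)],p[:2],.012))
sd=shot('side','sp3s'); print(fit(sd,'side',[(.03,zt),(.027,zt)],p[:2],.012))
E
```

```text
[0.43845059 0.13896173 0.14983637] 0.05890065630248692 29.99966310337186 [ 0.04227605  0.34518494 -1.16194614] [-1.79990030e+02  4.05463927e-03  8.99567101e+01]
(array([0.43739459, 0.13886573]), np.float32(37.836494))
(array([0.44046659, 0.14299373]), np.float32(26.822636))
```

Request:
servo_tool:
  series:
    - {"dx": 0.002,"dy": 0,"dz": 0.02,"ax": 0,"ay": 0,"az": 0,"jaw": 0.5}
    - {"dx": 0.002,"dy": 0,"dz": 0.045,"ax": 0,"ay": 0,"az": 0,"jaw": 0.5}
    - {"dx": 0.002,"dy": 0,"dz": 0.07,"ax": 0,"ay": 0,"az": 0,"jaw": 0.5}
    - {"dx": 0.002,"dy": 0,"dz": 0.09,"ax": 0,"ay": 0,"az": 0,"jaw": 0.5}
    - {"dx": 0.002,"dy": 0,"dz": 0.1,"ax": 0,"ay": 0,"az": 0,"jaw": 0.5}
    - {"dx": 0.002,"dy": 0,"dz": 0.11,"ax": 0,"ay": 0,"az": 0,"jaw": 0.5}
    - {"dx": 0.002,"dy": 0,"dz": 0.12,"ax": 0,"ay": 0,"az": 0,"jaw": 0.5}
    - {"dx": 0.002,"dy": 0,"dz": 0.122,"ax": 0,"ay": 0,"az": 0,"jaw": 0.5}
  force: 30

```text
t: 25.75
position: [0.4377, 0.1398, 0.1132]
tcp_rot: [-180.0, 0.0, 90.0]
force: [-0.8, -0.5, -1.3]
width: 0.0595
grasp_force: 30.0
```

Request:
servo_tool:
  series:
    - {"dx": 0,"dy": 0,"dz": 0.002,"ax": 0,"ay": 0,"az": 0,"jaw": 0.5}
    - {"dx": 0,"dy": 0,"dz": 0.002,"ax": 0,"ay": 0,"az": 0,"jaw": 0.6}
    - {"dx": 0,"dy": 0,"dz": 0.002,"ax": 0,"ay": 0,"az": 0,"jaw": 0.8}
    - {"dx": 0,"dy": 0,"dz": 0.002,"ax": 0,"ay": 0,"az": 0,"jaw": 1}
    - {"dx": 0,"dy": 0,"dz": 0.002,"ax": 0,"ay": 0,"az": 0,"jaw": 1}
    - {"dx": 0,"dy": 0,"dz": 0.002,"ax": 0,"ay": 0,"az": 0,"jaw": 1}
    - {"dx": 0,"dy": 0,"dz": -0.02,"ax": 0,"ay": 0,"az": 0,"jaw": 1}
    - {"dx": 0,"dy": 0,"dz": -0.08,"ax": 0,"ay": 0,"az": 0,"jaw": 1}
  force: 30

```text
t: 26.55
position: [0.4368, 0.1394, 0.1369]
tcp_rot: [-179.9, 0.1, 90.0]
force: [-0.2, -0.6, -0.4]
width: 0.0877
grasp_force: 0.0
```

Request:
servo_tool:
  series:
    - {"dx": 0,"dy": 0,"dz": -0.1,"ax": 0,"ay": 0,"az": 0,"jaw": 1}
    - {"dx": 0,"dy": 0,"dz": -0.22,"ax": 0,"ay": 0,"az": 0,"jaw": 1}
    - {"dx": 0,"dy": 0,"dz": -0.33,"ax": 0,"ay": 0,"az": 0,"jaw": 1}
    - {"dx": 0,"dy": 0,"dz": -0.4,"ax": 0,"ay": 0,"az": 0,"jaw": 1}
    - {"dx": 0,"dy": 0,"dz": -0.4,"ax": 0,"ay": 0,"az": 0,"jaw": 1}
    - {"dx": 0,"dy": 0,"dz": -0.4,"ax": 0,"ay": 0,"az": 0,"jaw": 1}
    - {"dx": 0,"dy": 0,"dz": -0.4,"ax": 0,"ay": 0,"az": 0,"jaw": 1}
    - {"dx": 0,"dy": 0,"dz": -0.4,"ax": 0,"ay": 0,"az": 0,"jaw": 1}
  force: 30

```text
t: 27.35
position: [0.4372, 0.1395, 0.2563]
tcp_rot: [-179.9, 0.0, 90.0]
force: [-0.2, 0.0, -0.5]
width: 0.0876
grasp_force: 0.0
```

```bash
python3 - <<'E'
from h import *
im=shot('wrist','sp4'); s=status.read_state(); p=s['position']; print(p,s['width'])
for z in (.15,.156,.162): print(z,fit(im,'wrist',[(.03,z),(.027,z)],p[:2],.012))
sd=shot('side','sp4s'); print(fit(sd,'side',[(.03,.156),(.027,.156)],p[:2],.012))
E
```

```text
[0.43727549 0.13958762 0.25644571] 0.08778860448617701
0.15 (array([0.43756349, 0.13833962]), np.float32(34.459988))
0.156 (array([0.43756349, 0.14045162]), np.float32(36.32447))
0.162 (array([0.43689149, 0.14217962]), np.float32(34.53933))
(array([0.43617149, 0.14294762]), np.float32(29.23239))
```

The shallow pot is home. Now the steel lid.

Request:
servo_tool:
  series:
    - {"dx": -0.06,"dy": 0,"dz": 0,"ax": 0,"ay": 0,"az": 0,"jaw": 1}
    - {"dx": -0.17,"dy": 0,"dz": 0,"ax": 0,"ay": 0,"az": 0,"jaw": 1}
    - {"dx": -0.3,"dy": 0,"dz": 0,"ax": 0,"ay": 0,"az": 0,"jaw": 1}
    - {"dx": -0.43,"dy": 0,"dz": 0,"ax": 0,"ay": 0,"az": 0,"jaw": 1}
    - {"dx": -0.56,"dy": 0,"dz": 0,"ax": 0,"ay": 0,"az": 0,"jaw": 1}
    - {"dx": -0.69,"dy": 0,"dz": 0,"ax": 0,"ay": 0,"az": 0,"jaw": 1}
    - {"dx": -0.82,"dy": 0,"dz": 0.02,"ax": 0,"ay": 0,"az": 0,"jaw": 1}
    - {"dx": -0.95,"dy": 0,"dz": 0.05,"ax": 0,"ay": 0,"az": 0,"jaw": 1}
  force: 30

```text
t: 28.25
position: [0.4378, -0.1468, 0.2424]
tcp_rot: [180.0, 0.0, 90.0]
force: [0.3, -0.1, 0.3]
width: 0.0877
grasp_force: 0.0
```

Request:
servo_tool:
  series:
    - {"dx": -0.12,"dy": 0,"dz": 0.05,"ax": 0,"ay": 0,"az": 0,"jaw": 1}
    - {"dx": -0.22,"dy": 0,"dz": 0.1,"ax": 0,"ay": 0,"az": 0,"jaw": 1}
    - {"dx": -0.3,"dy": 0,"dz": 0.15,"ax": 0,"ay": 0,"az": 0,"jaw": 1}
    - {"dx": -0.34,"dy": 0,"dz": 0.17,"ax": 0,"ay": 0,"az": 0,"jaw": 1}
    - {"dx": -0.34,"dy": 0,"dz": 0.17,"ax": 0,"ay": 0,"az": 0,"jaw": 1}
    - {"dx": -0.34,"dy": 0,"dz": 0.17,"ax": 0,"ay": 0,"az": 0,"jaw": 1}
    - {"dx": -0.34,"dy": 0,"dz": 0.17,"ax": 0,"ay": 0,"az": 0,"jaw": 1}
    - {"dx": -0.34,"dy": 0,"dz": 0.17,"ax": 0,"ay": 0,"az": 0,"jaw": 1}
  force: 30

```text
t: 29.05
position: [0.4384, -0.2462, 0.1921]
tcp_rot: [179.9, -0.0, 90.1]
force: [1.1, -0.5, -0.2]
width: 0.0882
grasp_force: 0.0
```

```bash
cat >> h.py <<'E'
def knob(im,xy,z):
    """centroid of brown knob-top pixels near the expected spot, at height z"""
    u=proj('wrist',(*xy,z)).astype(int); a=im.astype(int); m=((a[:,:,2]-a[:,:,0])>30).astype(np.uint8)
    n,l,st,ce=cv2.connectedComponentsWithStats(m); k=[i for i in range(1,n) if st[i,4]>15]
    i=min(k,key=lambda i:np.hypot(*(ce[i]-u))); return ce[i],st[i],(l==i).astype(np.uint8)
E
python3 - <<'E'
from h import *
im=shot('wrist','ld1'); s=status.read_state(); p=s['position']; print(p)
print(cams.tip_of('lid','wrist')[:4])
ce,st,m=knob(im,p[:2],.03); print(ce,st,onplane('wrist',ce,.025)); xy=onplane('wrist',ce,.025)[:2]
print(sil(m,'wrist',[(.009,.036),(.009,.022),(.007,.013)],xy))
for z in (.013,.010): print(fit(im,'wrist',[(.03,z)],xy,.015))
cv2.imwrite('pics/ld1c.png',cv2.resize(im[80:320,200:440],(480,480)))
E
```

```text
[ 0.43837037 -0.24634352  0.19206714]
[{'pixel': [220.0, 177.3], 'confidence': 0.75}, {'pixel': [429.4, 81.4], 'confidence': 0.71}, {'pixel': [316.3, 172.0], 'confidence': 0.69}, {'pixel': [254.2, 84.5], 'confidence': 0.69}]
[316.76344086 177.6344086 ] [310 170  15  16 186] [ 0.43671433 -0.25045215  0.025     ]
(array([ 0.43671757, -0.2499087 ]), np.float64(0.23111772700796063))
(array([ 0.43659433, -0.24769215]), np.float32(11.417811))
(array([ 0.43653433, -0.24823215]), np.float32(10.9613285))
```

View pics/ld1c.png

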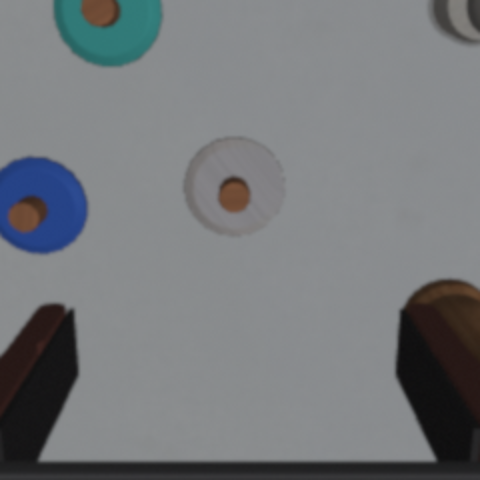

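The chosen lid is plain steel with a wooden knob, at crop (235,190). The turquoise (110,10) and blue (40,205) ones are not it. I'll descend on it, watching the force.

Request:
servo_tool:
  series:
    - {"dx": -0.005,"dy": -0.005,"dz": 0.1,"ax": 0,"ay": 0,"az": 0,"jaw": 1}
    - {"dx": -0.005,"dy": -0.005,"dz": 0.22,"ax": 0,"ay": 0,"az": 0,"jaw": 1}
    - {"dx": -0.005,"dy": -0.005,"dz": 0.34,"ax": 0,"ay": 0,"az": 0,"jaw": 0.9}
    - {"dx": -0.005,"dy": -0.005,"dz": 0.46,"ax": 0,"ay": 0,"az": 0,"jaw": 0.8}
    - {"dx": -0.005,"dy": -0.005,"dz": 0.55,"ax": 0,"ay": 0,"az": 0,"jaw": 0.7}
    - {"dx": -0.005,"dy": -0.005,"dz": 0.61,"ax": 0,"ay": 0,"az": 0,"jaw": 0.6}
    - {"dx": -0.005,"dy": -0.005,"dz": 0.63,"ax": 0,"ay": 0,"az": 0,"jaw": 0.6}
    - {"dx": -0.005,"dy": -0.005,"dz": 0.63,"ax": 0,"ay": 0,"az": 0,"jaw": 0.6}
  force: 30

```text
t: 29.95
position: [0.4361, -0.2484, 0.0022]
tcp_rot: [-179.9, -0.0, 90.0]
force: [-0.5, 1.4, 1.7]
width: 0.0531
grasp_force: 0.0
```

Request:
servo_tool:
  series:
    - {"dx": 0,"dy": 0,"dz": 0.005,"ax": 0,"ay": 0,"az": 0,"jaw": 0.6}
    - {"dx": 0,"dy": 0,"dz": 0.01,"ax": 0,"ay": 0,"az": 0,"jaw": 0.6}
    - {"dx": 0,"dy": 0,"dz": 0.015,"ax": 0,"ay": 0,"az": 0,"jaw": 0.6}
    - {"dx": 0,"dy": 0,"dz": 0.02,"ax": 0,"ay": 0,"az": 0,"jaw": 0.6}
    - {"dx": 0,"dy": 0,"dz": 0.025,"ax": 0,"ay": 0,"az": 0,"jaw": 0.6}
    - {"dx": 0,"dy": 0,"dz": 0.027,"ax": 0,"ay": 0,"az": 0,"jaw": 0.6}
    - {"dx": 0,"dy": 0,"dz": 0.027,"ax": 0,"ay": 0,"az": 0,"jaw": 0.5}
    - {"dx": 0,"dy": 0,"dz": 0.027,"ax": 0,"ay": 0,"az": 0,"jaw": 0.45}
  force: 30

```text
t: 30.75
position: [0.4363, -0.2488, -0.0057]
tcp_rot: [180.0, 0.0, 90.0]
force: [0.2, 0.6, 0.5]
width: 0.041
grasp_force: 0.0
```

Request:
servo_tool:
  series:
    - {"dx": 0,"dy": 0,"dz": 0.004,"ax": 0,"ay": 0,"az": 0,"jaw": 0.4}
    - {"dx": 0,"dy": 0,"dz": 0.009,"ax": 0,"ay": 0,"az": 0,"jaw": 0.3}
    - {"dx": 0,"dy": 0,"dz": 0.009,"ax": 0,"ay": 0,"az": 0,"jaw": 0.1}
    - {"dx": 0,"dy": 0,"dz": 0.009,"ax": 0,"ay": 0,"az": 0,"jaw": 0.1}
    - {"dx": 0,"dy": 0,"dz": 0.009,"ax": 0,"ay": 0,"az": 0,"jaw": 0.1}
    - {"dx": 0,"dy": 0,"dz": 0.009,"ax": 0,"ay": 0,"az": 0,"jaw": 0.1}
    - {"dx": 0,"dy": 0,"dz": 0.009,"ax": 0,"ay": 0,"az": 0,"jaw": 0.1}
    - {"dx": 0,"dy": 0,"dz": 0.009,"ax": 0,"ay": 0,"az": 0,"jaw": 0.1}
  force: 30

```text
t: 31.55
position: [0.4363, -0.2487, -0.0083]
tcp_rot: [180.0, -0.0, 90.0]
force: [0.8, 0.1, -0.6]
width: 0.0167
grasp_force: 30.0
```

Request:
servo_tool:
  series:
    - {"dx": 0,"dy": 0,"dz": -0.05,"ax": 0,"ay": 0,"az": 0,"jaw": 0.1}
    - {"dx": 0,"dy": 0,"dz": -0.14,"ax": 0,"ay": 0,"az": 0,"jaw": 0.1}
    - {"dx": 0,"dy": 0,"dz": -0.26,"ax": 0,"ay": 0,"az": 0,"jaw": 0.1}
    - {"dx": 0,"dy": 0,"dz": -0.38,"ax": 0,"ay": 0,"az": 0,"jaw": 0.1}
    - {"dx": 0.05,"dy": 0,"dz": -0.49,"ax": 0,"ay": 0,"az": 0,"jaw": 0.1}
    - {"dx": 0.12,"dy": 0,"dz": -0.57,"ax": 0,"ay": 0,"az": 0,"jaw": 0.1}
    - {"dx": 0.22,"dy": 0,"dz": -0.61,"ax": 0,"ay": 0,"az": 0,"jaw": 0.1}
    - {"dx": 0.34,"dy": 0,"dz": -0.61,"ax": 0,"ay": 0,"az": 0,"jaw": 0.1}
  force: 30

```text
t: 32.35
position: [0.4373, -0.1468, 0.1767]
tcp_rot: [179.8, 0.1, 89.9]
force: [0.9, -0.5, -1.6]
width: 0.0168
grasp_force: 30.0
```

Request:
servo_tool:
  series:
    - {"dx": 0.12,"dy": 0,"dz": 0,"ax": 0,"ay": 0,"az": 0,"jaw": 0.1}
    - {"dx": 0.25,"dy": 0,"dz": 0,"ax": 0,"ay": 0,"az": 0,"jaw": 0.1}
    - {"dx": 0.38,"dy": 0,"dz": 0,"ax": 0,"ay": 0,"az": 0,"jaw": 0.1}
    - {"dx": 0.51,"dy": 0,"dz": 0,"ax": 0,"ay": 0,"az": 0,"jaw": 0.1}
    - {"dx": 0.63,"dy": 0,"dz": 0,"ax": 0,"ay": 0,"az": 0,"jaw": 0.1}
    - {"dx": 0.74,"dy": 0,"dz": 0,"ax": 0,"ay": 0,"az": 0,"jaw": 0.1}
    - {"dx": 0.83,"dy": 0,"dz": 0,"ax": 0,"ay": 0,"az": 0,"jaw": 0.1}
    - {"dx": 0.9,"dy": 0,"dz": 0,"ax": 0,"ay": 0,"az": 0,"jaw": 0.1}
  force: 30

```text
t: 33.15
position: [0.4359, 0.1251, 0.1747]
tcp_rot: [180.0, -0.0, 90.1]
force: [0.2, 0.2, -1.9]
width: 0.0167
grasp_force: 30.0
```

Request:
servo_tool:
  series:
    - {"dx": 0.03,"dy": 0.004,"dz": 0,"ax": 0,"ay": 0,"az": 0,"jaw": 0.1}
    - {"dx": 0.05,"dy": 0.004,"dz": 0,"ax": 0,"ay": 0,"az": 0,"jaw": 0.1}
    - {"dx": 0.055,"dy": 0.004,"dz": 0,"ax": 0,"ay": 0,"az": 0,"jaw": 0.1}
    - {"dx": 0.055,"dy": 0.004,"dz": 0,"ax": 0,"ay": 0,"az": 0,"jaw": 0.1}
    - {"dx": 0.055,"dy": 0.004,"dz": 0,"ax": 0,"ay": 0,"az": 0,"jaw": 0.1}
    - {"dx": 0.055,"dy": 0.004,"dz": 0,"ax": 0,"ay": 0,"az": 0,"jaw": 0.1}
    - {"dx": 0.055,"dy": 0.004,"dz": 0,"ax": 0,"ay": 0,"az": 0,"jaw": 0.1}
    - {"dx": 0.055,"dy": 0.004,"dz": 0,"ax": 0,"ay": 0,"az": 0,"jaw": 0.1}
  force: 30

```text
t: 33.95
position: [0.4375, 0.1395, 0.1747]
tcp_rot: [180.0, -0.0, 90.0]
force: [-0.4, -0.9, -0.3]
width: 0.0169
grasp_force: 30.0
```

```bash
python3 - <<'E'
from h import *
im=shot('wrist','ld2'); s=status.read_state(); p=s['position']; print(p,s['width'],s['grasp_force'],s['tcp_rot'])
z=p[2]+.0083+.011
print('lid',fit(im,'wrist',[(.03,z)],p[:2],.01)); sd=shot('side','ld2s'); print('side',fit(sd,'side',[(.03,z)],p[:2],.01))
E
```

```text
[0.43750899 0.13962217 0.17468212] 0.017081838146711725 29.999683833957533 [ 1.79996281e+02 -7.52099808e-04  8.99861258e+01]
lid (array([0.43742899, 0.14078217]), np.float32(15.173768))
side (array([0.43618899, 0.14262217]), np.float32(13.408936))
```

Request:
servo_tool:
  series:
    - {"dx": 0,"dy": 0,"dz": 0.02,"ax": 0,"ay": 0,"az": 0,"jaw": 0.1}
    - {"dx": 0,"dy": 0,"dz": 0.04,"ax": 0,"ay": 0,"az": 0,"jaw": 0.1}
    - {"dx": 0,"dy": 0,"dz": 0.06,"ax": 0,"ay": 0,"az": 0,"jaw": 0.1}
    - {"dx": 0,"dy": 0,"dz": 0.075,"ax": 0,"ay": 0,"az": 0,"jaw": 0.1}
    - {"dx": 0,"dy": 0,"dz": 0.09,"ax": 0,"ay": 0,"az": 0,"jaw": 0.1}
    - {"dx": 0,"dy": 0,"dz": 0.1,"ax": 0,"ay": 0,"az": 0,"jaw": 0.1}
    - {"dx": 0,"dy": 0,"dz": 0.107,"ax": 0,"ay": 0,"az": 0,"jaw": 0.1}
    - {"dx": 0,"dy": 0,"dz": 0.11,"ax": 0,"ay": 0,"az": 0,"jaw": 0.1}
  force: 30

```text
t: 34.85
position: [0.4374, 0.1398, 0.1415]
tcp_rot: [-180.0, 0.0, 90.0]
force: [-0.2, -0.6, 1.7]
width: 0.0169
grasp_force: 30.0
```

Request:
servo_tool:
  series:
    - {"dx": 0,"dy": 0,"dz": 0,"ax": 0,"ay": 0,"az": 0,"jaw": 0.1}
    - {"dx": 0,"dy": 0,"dz": 0,"ax": 0,"ay": 0,"az": 0,"jaw": 0.3}
    - {"dx": 0,"dy": 0,"dz": 0,"ax": 0,"ay": 0,"az": 0,"jaw": 0.5}
    - {"dx": 0,"dy": 0,"dz": 0,"ax": 0,"ay": 0,"az": 0,"jaw": 0.6}
    - {"dx": 0,"dy": 0,"dz": 0,"ax": 0,"ay": 0,"az": 0,"jaw": 0.6}
    - {"dx": 0,"dy": 0,"dz": 0,"ax": 0,"ay": 0,"az": 0,"jaw": 0.6}
    - {"dx": 0,"dy": 0,"dz": -0.02,"ax": 0,"ay": 0,"az": 0,"jaw": 0.6}
    - {"dx": 0,"dy": 0,"dz": -0.08,"ax": 0,"ay": 0,"az": 0,"jaw": 0.6}
  force: 30

```text
t: 35.65
position: [0.4365, 0.1394, 0.165]
tcp_rot: [-179.8, 0.1, 90.0]
force: [0.2, -1.2, 0.3]
width: 0.0528
grasp_force: 0.0
```

Request:
servo_tool:
  series:
    - {"dx": 0,"dy": 0,"dz": -0.1,"ax": 0,"ay": 0,"az": 0,"jaw": 0.6}
    - {"dx": 0,"dy": 0,"dz": -0.22,"ax": 0,"ay": 0,"az": 0,"jaw": 0.6}
    - {"dx": 0,"dy": 0,"dz": -0.33,"ax": 0,"ay": 0,"az": 0,"jaw": 0.6}
    - {"dx": 0,"dy": 0,"dz": -0.4,"ax": 0,"ay": 0,"az": 0,"jaw": 0.6}
    - {"dx": 0,"dy": 0,"dz": -0.4,"ax": 0,"ay": 0,"az": 0,"jaw": 0.6}
    - {"dx": 0,"dy": 0,"dz": -0.4,"ax": 0,"ay": 0,"az": 0,"jaw": 0.6}
    - {"dx": 0,"dy": 0,"dz": -0.4,"ax": 0,"ay": 0,"az": 0,"jaw": 0.6}
    - {"dx": 0,"dy": 0,"dz": -0.4,"ax": 0,"ay": 0,"az": 0,"jaw": 0.6}
  force: 30

```text
t: 36.45
position: [0.4369, 0.1395, 0.2845]
tcp_rot: [-179.9, 0.0, 90.0]
force: [-1.5, -0.4, 0.1]
width: 0.0528
grasp_force: 0.0
```

```bash
python3 - <<'E'
from h import *
s=status.read_state(); print(s['position'],s['width'])
sd=shot('side','fin_s'); sc=shot('scene','fin_c')
cv2.imwrite('pics/fin.png',np.hstack([cv2.resize(sd[130:310,180:360],(400,400),interpolation=2),cv2.resize(sc[120:280,220:380],(400,400),interpolation=2)]))
E
```

```text
[0.43690047 0.13953379 0.28451868] 0.052824577904756295
```

View pics/fin.png

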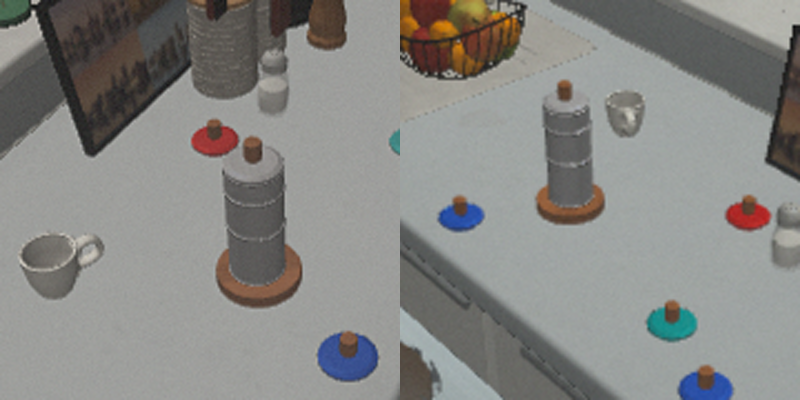

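The tower stands straight and closed on its stand. The salt shaker, cup and mill are where they were, and the gripper is clear.

```bash
python3 -c "
from h import *
print(r.job_done())"
```

```text
the job is handed in; nothing more can be done
None
```

The lunch carrier is stacked on its stand in the order asked (deep pot, middle pot, shallow pot, steel lid) and handed in at about 36.5 s; each piece was released before the next, and the last pictures show the tower upright and closed with the salt shaker, espresso cup and pepper mill unmoved.

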